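Load the desk radio's battery and click its cover shut

ROBOT

A 6-joint arm with a two-finger parallel gripper is mounted at the origin on a cart in front of the work surface, level with it; the furniture and walls round the work are solid. World frame = base frame: x ahead of the robot, y to its left, z up, the work surface at z = 0. Lengths are in m, angles in rad, forces in N, time in s.
With the tool pointing down it reaches from about 0.35 to 0.925 m from the base axis. Payload 6.4 kg.
Tool frame: the origin (TCP) lies between the finger pads; the fingertips stand bot.tip_extent ahead of it and the grasp point (between the pads) lies 2 mm behind it (bot.tip_extent is the distance from the TCP to the fingertips, in m); z points along the fingers, y is the direction in which the jaws open and shut (so a half turn about z gives the same grasp; the last joint's range is limited). The gripper opens to 94 mm and grips with 3 to 60 N. Pads are 16 mm wide; open, the fingers measure 119 mm over their backs; the gripper's body (75 mm by 177 mm) begins 78 mm behind the grasp point.
Start: joints at [-1.444, 0.245, 1.558, -0, 1.339, -0.174], TCP at [0.193, -0.621, 0.222] pointing down, gripper open.
Joint ranges: [-3.13, 3.13], [-1.02, 2.26], [0.13, 2.54], [-0.95, 4.09], [0.21, 2.88], [-2.74, 2.74]. Speed limits (rad/s): [2.57, 2.57, 3.14, 3.14, 3.14, 3.14].

INTERFACE

Orientations are given as a unit quaternion [w, x, y, z].
In Python, from station import sensors, read_camera, ticket, bot gives the robot as it stands.
- The arm moves only by the tool servo_tool, never from a script. Its argument "targets" is a list of rows, each a list of 3 entries, a list of its own where there are three numbers: the turn, a rotation vector about the tool's x, y, z in rad, then the shift along the tool's x, y, z in units of 25 mm (1.0 is 25 mm), then the closure, from 0 (fully open) to 1 (shut). In form: [[[ax, ay, az], [tx, ty, tz], jaw], ...]. A call has exactly 10 rows; each row shifts and turns the pose as measured when the row begins, along the tool's axes as they then stand; what a row does not reach is not made up. A row lasts 1/12 s, in which the tool goes at most 41.7 mm and 7.16 degrees, less where a joint would pass 70% of its speed; a pose out of reach is approached as far as the arm can. A call is refused whole if a number of a shift passes 1 or a number of a turn 0.125, either way. A call with a gripper value outside its range is refused whole. The fingers move at their own pace and stop on an object; "squeeze" is the grip in N (left out, the last holds). Time passes only in rows, so rows that do not move let the fingers close, or fill a call up. It gives the time, the measured TCP pose, the force and the opening at its end, in the units of the state.
- sensors.read_state(): the state, without advancing time (a new reading comes with each control period).
- read_camera(name): name is "scene" or "top"; returns a dict with "frame" (420x560x3 uint8, red, green, blue), "z_map" (420x560 float32, m along the optical axis (not along the pixel's ray), 0 where there is no reading), "fx", "fy", "cx", "cy" (pixels), "world_from_camera" (4x4, takes a point from camera to world coordinates). Camera axes: x right, y up, looking along -z (the intrinsics and any distortion apply to the point x, -y, -z); pixel columns grow to the right and rows downward; lengths in m; the calibration is good to about 2 mm. A picture is of the moment at which its call begins.
- ticket.sign_off(): hands the job in, once; it reports no verdict.
The state is a dict: "t": time; "joint_positions": joint angles; "joint_velocities": joint speeds; "effort": joint torques, N m; "position": TCP position; "eef_rot": TCP orientation; "ft_force": force on the tool from outside, world axes, zero at the start; "ft_torque": the same for the moment, N m; "width": finger opening in m.
Only numpy, scipy, OpenCV 4.12 (cv2) and the standard library are available. Lean on these libraries where they do the work, as an engineer would, in place of code of your own. Each camera call takes 0.05 s, during which the arm holds its last target.

TASK

The portable radio on the desk stands with its sloping back towards you and its battery cover slid open. Lay the block battery fully down in the battery pocket with its two snap terminals at the upper end of the slope, then slide the cover all the way across the pocket until its orange tab clicks over the ledge and the cover stays shut. Leave everything else on the desk where it is.

Things in the scene. Friction and masses are not known exactly. Their poses are not given: they have to be found in the camera images.
- bay: Battery pocket in the sloping back of the radio; origin at the centre of the pocket's floor. x runs up the slope (away from the robot), y along the radio towards the ledge, z straight out of the back: it leans 25 degrees from vertical towards the robot. Pocket 54 mm long (x), 76 mm wide (y), open at z = 21 mm (the surface of the back).
- pocket_mouth (a point): Middle of the pocket's mouth (bay x, y = 0, z = 21 mm). Near both ends (bay |x| 19 to 27 mm) ribs 13 mm high with chamfered tops leave a bed 31 mm wide that centres the battery at y = 0; between them (|x| < 19 mm) fingers have room on both sides of it. Dark guide rails run along y at bay |x| = 31.5 to 42.5 mm, top at z = 31 mm.
- handle_mid (a point): Middle of the carrying handle, a bar 13 mm thick along the bay's y, fixed over the radio 161 mm above the desk, at bay x = 66, z = 118 mm. It leans forward right above the pocket, in the way of a gripper that points straight down at the pocket; one that comes in along the bay's -z clears it.
- radio: Teal portable radio, fixed to the desk, 244 mm wide (bay y = -168 to +76 mm), 114 mm deep, 72 mm high without the handle; origin on the desk under the pocket, x away from the robot, z up.
- battery_mid (a point): Centre of the loose block battery: 50 (x, with terminals) x 27 (y) x 18 mm (z), about 50 g, black with a copper-coloured end, lying flat on the desk (this point 9 mm up). Its x axis points to the end with two round snap terminals. Pinch it across its 27 mm. In the pocket it lies on the floor: x along the bay's x, terminals up the slope, this point 9 mm above the floor.
- battery_terminals (a point): Middle of the battery's terminal end, 25 mm from battery_mid along the battery's x.
- cover (a joint): Sliding cover, grey plate 69 x 86 x 4 mm, top at bay z = 26 mm. Value in m: 0 = shut; 0.100 to 0.118 = clear of the pocket, on its -y side. Push to bay +y to shut; about 1.5 N of friction, it stays where left. At about 0.010 the tab meets the ledge and the push rises to about 10 N; near 0.003 the tab snaps over and draws the cover to within 1 mm of 0, where it holds.
- cover_grip (a point): Middle of the cover's grip ridge: an upright rib on the cover, 40 mm along the bay's x, 10 mm thick in y, 15 mm high in z (bay z = 25 to 40 mm; this point at z = 32.5 mm, bay x = 0), to pinch across its 10 mm or to push on its side. It moves with the cover: its bay y is minus the cover's joint value.
- tab (a joint): Orange springy tab on the cover's leading (+y) edge, 16 mm wide and reaching 19 mm ahead of the cover: 0 = relaxed; it bends up by about 0.15 rad while its tooth rides over the orange ledge on the radio's back.
- ledge_top (a point): Top of the orange ledge, 26 mm long (bay x) and 3.5 mm high, on the radio's back at bay y = 56 mm; when the cover is shut the tab's tooth stands behind it.
- eraser: Small white and blue eraser, 20 x 43 x 12 mm, a bystander; origin under its centre.
- ball_pen: Light blue ball pen, 10 x 144 x 11 mm, a bystander; origin under its centre.
- lead_box: Flat black box, 50 x 74 x 16 mm, a bystander; origin under its centre.
- ink_pot: Blue round pot with a yellow rim, 61 mm across, 40 mm high, a bystander; origin under its centre.
- blue_box: Small upright light blue and white carton, 13 x 46 x 46 mm, a bystander; origin under its centre.
- sharpener: Small metal pencil sharpener, 15 x 26 x 12 mm, a bystander; origin under its centre.

How it is judged:
On the way:
1. the battery lies flat on the floor of the pocket, terminals up the slope, while the cover is still open (z of battery_mid in the frame of bay between 0.006 and 0.0115 m and x of battery_mid in the frame of bay between -0.005 and 0.005 m and y of battery_mid in the frame of bay between -0.005 and 0.005 m and x of battery_terminals in the frame of bay above 0.015 m and value of joint cover above 0.06 m), for 0.2 s.
At the end, for the whole second after the job is handed in: The battery lies flat in the pocket (centre within 5 mm of the pocket's centre along and across the slope, 6 to 11.5 mm above its floor) with its terminals at the upper end; the cover is shut within 2.5 mm and at rest with its tab relaxed (under 0.08 rad) behind the ledge (z of battery_mid in the frame of bay between 0.006 and 0.0115 m and x of battery_mid in the frame of bay between -0.005 and 0.005 m and y of battery_mid in the frame of bay between -0.005 and 0.005 m and x of battery_terminals in the frame of bay above 0.015 m and value of joint cover below 0.0025 m and velocity of joint cover between -0.01 and 0.01 m/s and value of joint tab below 0.08 rad); the robot touches nothing.
It fails at once if a bystander (eraser, pen, black box, pot, carton, sharpener) moved more than 30 mm (distance of any of eraser, ball_pen, lead_box, ink_pot, blue_box, sharpener from where it was at the start of the episode above 0.03 m).
It also fails if it takes over 48 s, if anything falls off the work surface, if the arm or the gripper's body presses on something with over 40 N, if the wrist force passes 120 N, or if a joint passes its speed limit or range.

## Working session

There is one attempt and no reset: what is moved stays moved. The work goes in short steps, Python scripts to look and compute and a tool call to move; the robot and the scene stay as the last step left them, time stands still between calls to the robot, and variables do not carry over. Pictures are saved under pics/ and viewed, and the job is handed in when it is done.

Besides the shell and the picture viewer there is one more tool, called after "Request:" as name([rows], argument=value, ...), one row to a line, values as JSON. servo_tool: Moves the arm, as the interface text tells. Its arguments: {"type":"object","properties":{"targets":{"type":"array"},"squeeze":{"type":"number"}},"required":["targets"]}

```bash
ls; mkdir -p pics; python3 - <<'E'
from station import sensors, read_camera, ticket, bot
import cv2,numpy as np
print(sensors.read_state(), bot.tip_extent)
for n in("scene","top"):
    c=read_camera(n); cv2.imwrite(f"pics/{n}0.png",c["frame"][:,:,::-1]); np.savez(f"{n}0.npz",**c)
    print(n,c["fx"],c["fy"],c["cx"],c["cy"],c["world_from_camera"],[k for k in c])
E
```

```text
pics
{'t': 0.0, 'joint_positions': array([-1.44406615e+00,  2.45812830e-01,  1.55899090e+00,  1.21163464e-06,
        1.33871569e+00, -1.74095086e-01]), 'joint_velocities': array([ 1.00850193e-04,  1.34173799e-03,  1.98003328e-04,  6.33151255e-05,
        4.26831222e-04, -4.29941797e-04]), 'effort': array([ 2.91072589e-03, -4.15831232e+01, -3.14600801e+01,  6.86307088e-02,
        3.32241878e-02, -1.65475221e-04]), 'position': array([ 0.19253668, -0.62023544,  0.22135856]), 'eef_rot': array([-9.63101289e-04,  9.88708893e-01,  1.49845911e-01,  2.34024722e-05]), 'ft_force': array([-0.86845507,  0.43399018,  0.05567131]), 'ft_torque': array([ 0.02206176,  0.02037852, -0.00781745]), 'width': 0.09427680122801463} 0.017
scene 483.60132788353565 483.60132788353565 284.5750492495854 208.8733471278417 [[-0.46839812  0.42103747 -0.77674362 -0.56451605]
 [-0.88350466 -0.22795415  0.40921441  0.32217437]
 [-0.00476733  0.87793186  0.47876186  0.75465936]
 [ 0.          0.          0.          1.        ]] ['frame', 'z_map', 'fx', 'fy', 'cx', 'cy', 'world_from_camera']
top 531.6504304389788 531.6504304389788 280.93313994817817 204.04587818643785 [[ 3.13947274e-04  9.92348654e-01 -1.23466795e-01  3.22458890e-01]
 [-9.99999817e-01  2.47605948e-04 -5.52665089e-04 -2.33210339e-01]
 [-5.17865344e-04  1.23466946e-01  9.92348550e-01  1.35215941e+00]
 [ 0.00000000e+00  0.00000000e+00  0.00000000e+00  1.00000000e+00]] ['frame', 'z_map', 'fx', 'fy', 'cx', 'cy', 'world_from_camera']
```

View pics/scene0.png

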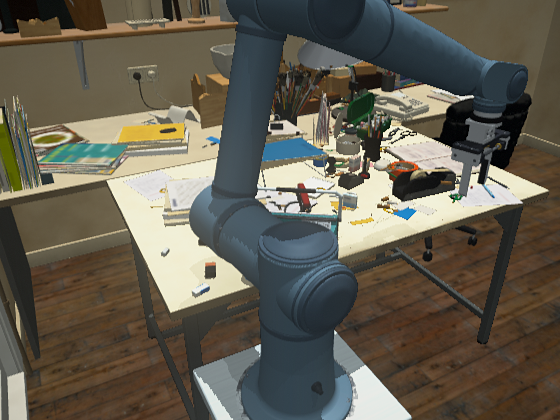

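View pics/top0.png

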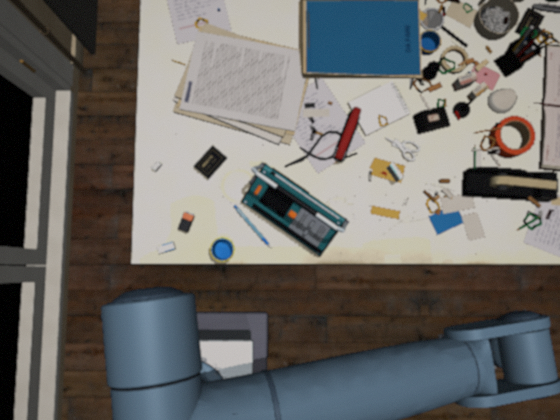

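The top view (world +x up, +y left) shows the radio at about (295,208) turned by about 30°, and the battery at about (186,221) with its copper end. The pen, pot and eraser are close by. I'll zoom in.

```bash
python3 - <<'E'
import cv2,numpy as np
for n,(r0,r1,c0,c1),k in(("top",(150,270,140,360),3.6),("scene",(160,320,140,380),3.3)):
    f=np.load(n+"0.npz")["frame"][r0:r1,c0:c1,::-1]
    cv2.imwrite(f"pics/{n}_z.png",cv2.resize(f,None,fx=k,fy=k,interpolation=cv2.INTER_CUBIC))
E
```

```text
(no output)
```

View pics/top_z.png

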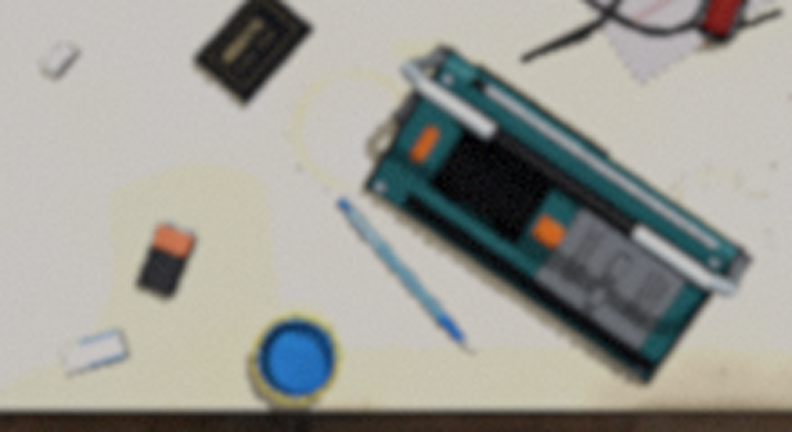

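View pics/scene_z.png

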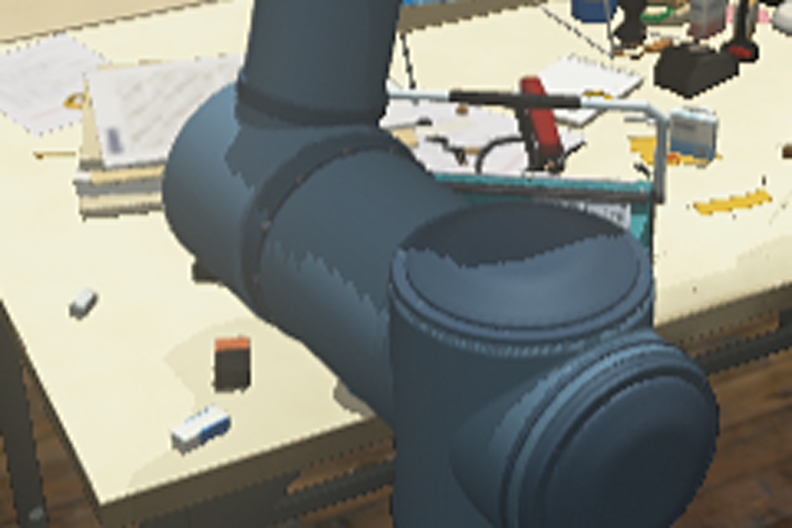

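The copper end carries small silver terminals at its upper edge, around zoom (172,226). The radio's ledge is at zoom (425,143), the tab at (548,231) and the black pocket at (497,180). Next I measure them.

```bash
cat > h.py <<'E'
import numpy as np,cv2
def ray(c,u,v):
    M=c["world_from_camera"]; d=np.array([(u-c["cx"])/c["fx"],-(v-c["cy"])/c["fy"],-1.0])
    return M[:3,3],M[:3,:3]@d
def onz(c,u,v,z):
    o,d=ray(c,u,v); return o+d*(z-o[2])/d[2]
def proj(c,P):
    M=c["world_from_camera"]; p=M[:3,:3].T@(np.asarray(P)-M[:3,3])
    return np.array([c["cx"]+c["fx"]*p[0]/-p[2], c["cy"]-c["fy"]*p[1]/-p[2]])
S,C=np.sin(np.radians(25)),np.cos(np.radians(25))
def bay(x,y,psi):
    R=np.array([[np.cos(psi)*C,-np.sin(psi),-np.cos(psi)*S],[np.sin(psi)*C,np.cos(psi),-np.sin(psi)*S],[S,0,C]])
    return R,np.array([x,y,0.026])
E
python3 - <<'E'
from h import *
c=dict(np.load("top0.npz")); f=c["frame"]; z=c["z_map"]
hsv=cv2.cvtColor(f,cv2.COLOR_RGB2HSV)
m=((hsv[...,0]<14)&(hsv[...,1]>130)&(hsv[...,2]>120)).astype(np.uint8)
n,l,s,ce=cv2.connectedComponentsWithStats(m)
for i in range(1,n):
    if s[i,4]>5 and 140<ce[i][0]<360 and 150<ce[i][1]<260:
        ys,xs=np.where(l==i); zz=z[ys,xs]
        # world heights
        pts=[]
        for u,v,d in zip(xs,ys,zz):
            o,r=ray(c,u,v); pts.append(o+r*d)
        pts=np.array(pts)
        print(ce[i],s[i],pts.mean(0),pts.std(0))
        print(cv2.minAreaRect(np.c_[xs,ys].astype(np.float32)))
# battery dark+orange
sub=(slice(205,240),slice(170,205))
v=hsv[...,2]; sat=hsv[...,1]
mb=np.zeros_like(m); mb[sub]=((v<110)|((hsv[...,0]<14)&(sat>110)))[sub]
n,l,s,ce=cv2.connectedComponentsWithStats(mb)
i=1+np.argmax(s[1:,4]); ys,xs=np.where(l==i)
r=cv2.minAreaRect(np.c_[xs,ys].astype(np.float32)); print("batt",ce[i],s[i],r)
print(onz(c,*ce[i],0.018),z[222,180:194])
np.set_printoptions(linewidth=250)
print("desk z",[ (lambda o,r:(o+r*z[vv,uu])[2])(*ray(c,uu,vv)) for uu,vv in((165,200),(215,225),(230,240))])
E
python3 - <<'E'
import cv2,numpy as np
f=np.load("top0.npz")["frame"]
cv2.imwrite("pics/bat.png",cv2.resize(f[200:260,160:240,::-1],None,fx=10,fy=10,interpolation=cv2.INTER_NEAREST))
cv2.imwrite("pics/rad.png",cv2.resize(f[155:260,235:355,::-1],None,fx=6,fy=6,interpolation=cv2.INTER_NEAREST)[:,:800])
E
```

```text
[257.46875 189.375  ] [255 185   6   9  32] [ 0.5214423  -0.17424297  0.04751182] [0.00521245 0.00377916 0.00414764]
((257.5768737792969, 189.3845977783203), (3.605551242828369, 8.875203132629395), 33.690067291259766)
[291.95348837 213.97674419] [288 210   9   8  43] [ 0.45988567 -0.25963795  0.04953031] [0.00444098 0.00483313 0.00360302]
((292.0000305175781, 214.00003051757812), (7.071067810058594, 5.656853675842285), 45.0)
[187.59183673 217.02040816] [183 214  10   7  49] [0.45551198 0.00301918 0.0171773 ] [0.00426965 0.00646925 0.0027061 ]
((187.58619689941406, 217.03448486328125), (8.913375854492188, 5.199469566345215), 21.801406860351562)
batt [185.50828729 222.59116022] [178 213  15  20 181] ((185.62069702148438, 222.44825744628906), (10.39893913269043, 17.826751708984375), 21.801406860351562)
[0.44133404 0.00780951 0.018     ] [1.3364505 1.3419113 1.3456763 1.3403502 1.3429911 1.3374186 1.3420992
 1.3476077 1.3352672 1.339231  1.3405155 1.34765   1.3591264 1.3598512]
desk z [np.float64(0.004655123065188116), np.float64(-0.002235590787374786), np.float64(0.0033049767685044973)]
```

View pics/bat.png

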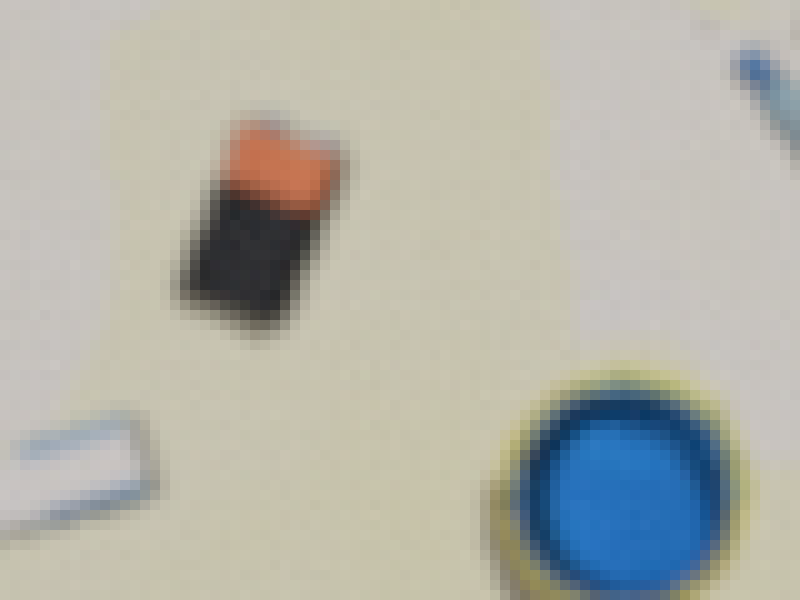

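View pics/rad.png

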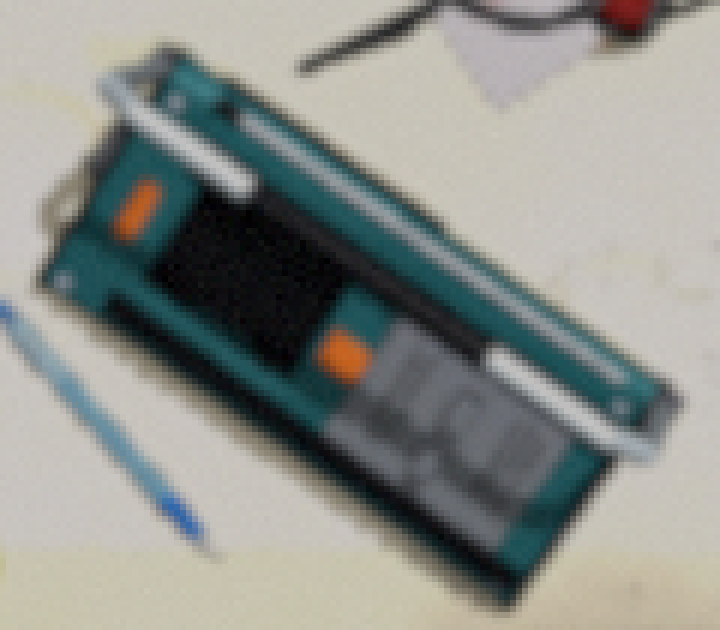

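```bash
cat > fit.py <<'E'
from h import *
from scipy.optimize import least_squares
c=dict(np.load("top0.npz")); f=c["frame"]; hsv=cv2.cvtColor(f,cv2.COLOR_RGB2HSV).astype(int)
v,s,h=hsv[...,2],hsv[...,1],hsv[...,0]
# silver strip: bright low-sat in radio top
vv,uu=np.mgrid[0:420,0:560]
# perpendicular subpixel along guide from (275,174.5) to (340,218)
def centroid_line(p0,p1,half,w):
    p0=np.array(p0,float);p1=np.array(p1,float);d=(p1-p0);L=np.hypot(*d);d/=L;n=np.array([-d[1],d[0]])
    out=[]
    for t in np.arange(0,L,1.0):
        k=np.arange(-half,half+.01,.25); q=p0+d*t+np.outer(k,n)
        g=cv2.remap(w.astype(np.float32),q[:,0:1].astype(np.float32),q[:,1:2].astype(np.float32),cv2.INTER_LINEAR)[:,0]
        g=np.clip(g-np.percentile(g,30),0,None); out.append(p0+d*t+n*(g*k).sum()/max(g.sum(),1e-6))
    return np.array(out)
def edge_line(p0,p1,half,w,sign):
    p0=np.array(p0,float);p1=np.array(p1,float);d=(p1-p0);L=np.hypot(*d);d/=L;n=np.array([-d[1],d[0]])
    out=[]
    for t in np.arange(0,L,.5):
        k=np.arange(-half,half+.01,.25); q=p0+d*t+np.outer(k,n)
        g=cv2.remap(w.astype(np.float32),q[:,0:1].astype(np.float32),q[:,1:2].astype(np.float32),cv2.INTER_LINEAR)[:,0]
        g=np.clip(sign*np.gradient(g),0,None); out.append(p0+d*t+n*(g*k).sum()/max(g.sum(),1e-6))
    return np.array(out)
def line(p):
    l=cv2.fitLine(p.astype(np.float32),cv2.DIST_HUBER,0,.01,.01).ravel(); return l
def yaw(p,z):
    l=line(p);L=25
    a=onz(c,*(l[2:]-l[:2]*L),z);b=onz(c,*(l[2:]+l[:2]*L),z);d=(b-a) if b[1]>a[1] else a-b
    return np.degrees(np.arctan2(-d[0],d[1])),(a+b)/2
E
python3 - <<'E'
from fit import *
bright=f.min(2).astype(float)
st=centroid_line((235+265/6,155+132/6),(235+600/6,155+360/6),4,bright)
print("strip",yaw(st,0.072))
# cover lower and upper edges, grey vs teal: red channel
red=f[...,0].astype(float)
lo=edge_line((235+345/6,155+440/6),(235+490/6,155+540/6),3,red,-1)
print("cover lo",yaw(lo,0.026+.026*C-.0345*S))
# pocket lower edge black/teal : green
gr=f[...,1].astype(float)
pl=edge_line((235+165/6,155+280/6),(235+280/6,155+365/6),3,gr,1)
print("pocket lo",yaw(pl,0.026+.021*C-.027*S))
ps=edge_line((235+160/6,155+262/6),(235+195/6,155+212/6),3,gr,-1)
print("pocket +y edge",line(ps),)
for nm,p,zb in(("ledge",(257.469,189.375),24.5),("tab",(291.95,213.98),26)):
    print(nm,onz(c,*p,0.026+zb/1e3*C))
E
```

```text
strip (np.float64(-33.40103560145105), array([ 0.51067733, -0.28540825,  0.072     ]))
cover lo (np.float64(-34.65465641275904), array([ 0.39932644, -0.29290258,  0.03498367]))
pocket lo (np.float64(-35.6489678265077), array([ 0.47407315, -0.20544195,  0.03362177]))
pocket +y edge [  0.5515599  -0.8341353 263.4231    193.85391  ]
ledge [ 0.52134719 -0.17427831  0.04820454]
tab [ 0.45987424 -0.25962976  0.049564  ]
```

```bash
python3 - <<'E'
from fit import *
P=lambda x,y:(235+x/6,155+y/6)
bright=f.min(2).astype(float); gr=f[...,1].astype(float); red=f[...,0].astype(float)
a=centroid_line(P(130,112),P(235,178),3,bright); b=centroid_line(P(500,360),P(610,430),3,bright)
hb=np.r_[a,b]; print("handle",yaw(hb,0.161),[line(a),line(b)])
top=edge_line(P(215,75),P(420,210),2.5,red,-1); top2=edge_line(P(440,215),P(650,365),2.5,red,-1)
for n,t in(("topA",top),("topB",top2)):
    print(n,yaw(t,0.072),line(t))
# lower dark stripe / shadow
lo=edge_line(P(130,325),P(480,570),2.5,gr,1); print("low",yaw(lo,0.02))
ra=edge_line(P(110,310),P(310,450),2.,gr,-1); print("raillo",yaw(ra,0.035))
# corner heights using depth: slope plane fit
z=c["z_map"]
def pts(mask):
    ys,xs=np.where(mask&(z>0)); M=c["world_from_camera"]
    d=np.c_[(xs-c["cx"])/c["fx"],-(ys-c["cy"])/c["fy"],-np.ones(len(xs))]*z[ys,xs][:,None]
    return d@M[:3,:3].T+M[:3,3]
m=np.zeros(f.shape[:2],np.uint8); cv2.fillPoly(m,[np.array([P(345,435),P(395,330),P(560,425),P(510,540)],np.int32)],1)
q=pts(m>0); o=q.mean(0); 
A=np.c_[q[:,:2]-o[:2],np.ones(len(q))]; k=np.linalg.lstsq(A,q[:,2],rcond=None)[0]
print("cover plane",o,k,np.degrees(np.arctan2(k[1],k[0])),np.degrees(np.arctan(np.hypot(*k[:2]))))
# floor of pocket
m[:]=0; cv2.fillPoly(m,[np.array([P(165,270),P(200,205),P(335,280),P(285,355)],np.int32)],1)
q=pts(m>0);print("pocket",q.mean(0),len(q))
E
```

```text
handle (np.float64(-34.86264680415962), array([ 0.46136671, -0.29427081,  0.161     ])) [array([  0.8254424,   0.5644864, 265.80603  , 178.85725  ], dtype=float32), array([  0.82517534,   0.5648766 , 327.45258   , 221.34494   ],
      dtype=float32)]
topA (np.float64(-34.470065430283896), array([ 0.53936141, -0.26000283,  0.072     ])) [  0.82820773   0.5604212  292.2828     180.65662   ]
topB (np.float64(-35.02245122015222), array([ 0.48280638, -0.33785815,  0.072     ])) [  0.8227545   0.5683969 324.42114   203.66594  ]
low (np.float64(-34.86455235591194), array([ 0.42126284, -0.24257407,  0.02      ]))
raillo (np.float64(-35.02064194967752), array([ 0.45432291, -0.20739037,  0.035     ]))
cover plane [ 0.42754009 -0.30440858  0.05147749] [ 0.39519198 -0.3014593   0.05147749] -37.33701709897375 26.42947534707531
pocket [ 0.49496279 -0.21978849  0.02447551] 376
```

```bash
python3 - <<'E'
from fit import *
P=lambda x,y:(235+x/6,155+y/6)
gr=f[...,1].astype(float); red=f[...,0].astype(float)
psi=np.radians(-34.9); R,_=bay(0,0,psi); ex=np.array([np.cos(psi),np.sin(psi)]);ey=np.array([-np.sin(psi),np.cos(psi)])
o2=ex*.5373+ey*.0993; o=np.r_[o2,.026]; print(o)
def inbay(u,v,zb):
    oo,d=ray(c,u,v); n=R[:,2]; t=(zb-n@(oo-o))/(n@d); return R.T@(oo+t*d-o)
def rep(n,p,zb):
    q=np.array([inbay(*x,zb) for x in p]); print(n,np.round(1e3*np.median(q,0),1),np.round(1e3*q.std(0),1))
rep("pocket+y",edge_line(P(160,262),P(192,212),3,gr,-1),.021)
rep("pocket-y",edge_line(P(298,355),P(330,300),3,gr,1),.021)
rep("pocket-x",edge_line(P(175,285),P(280,360),3,gr,1),.021)
rep("cover+y",edge_line(P(335,405),P(350,380),2.5,red,1),.026)
rep("cover+yb",edge_line(P(375,335),P(390,320),2.5,red,1),.026)
rep("cover-y",edge_line(P(515,535),P(560,450),3,red,-1),.026)
rep("cover-x",edge_line(P(345,440),P(490,540),3,red,-1),.026)
rep("ledge",[(257.469,189.375)],.0235)
rep("tab",[(291.95,213.98)],.026)
# radio ends
rep("end+y",edge_line(P(60,265),P(130,165),2,red,1),.021)
rep("end-y",edge_line(P(530,580),P(620,470),2.5,red,1),.021)
E
```

```text
[ 0.49748169 -0.2259729   0.026     ]
pocket+y [-2.3 38.2 21. ] [7.6 0.3 0. ]
pocket-y [  0.2 -34.7  21. ] [8.3 0.3 0. ]
pocket-x [-23.9  -2.1  21. ] [ 0.6 15.9  0. ]
cover+y [-14.7 -59.   26. ] [3.8 0.7 0. ]
cover+yb [ 18.5 -58.5  26. ] [3.  0.2 0. ]
cover-y [  -1.9 -145.7   26. ] [12.5  0.2  0. ]
cover-x [ -34.5 -105.9   26. ] [ 0.7 21.   0. ]
ledge [ 0.  56.2 23.5] [0. 0. 0.]
tab [ -0.6 -49.1  26. ] [0. 0. 0.]
end+y [-14.5  64.9  21. ] [15.7  1.4  0. ]
end-y [  -5.8 -164.8   21. ] [18.1  0.4  0. ]
```

```bash
python3 - <<'E'
import cv2,numpy as np
f=np.load("scene0.npz")["frame"]
cv2.imwrite("pics/bats.png",cv2.resize(f[245:290,185:245,::-1],None,fx=12,fy=12,interpolation=cv2.INTER_NEAREST))
E
```

```text
(no output)
```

View pics/bats.png

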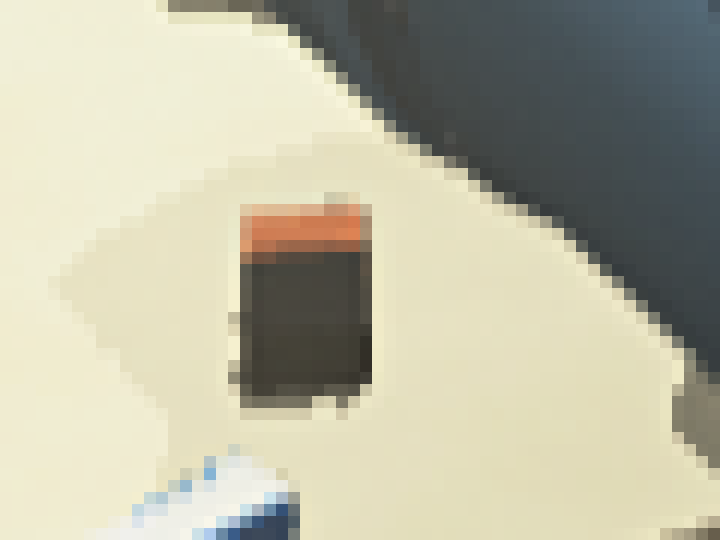

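The scene view shows the battery lying flat, its copper end away from the robot and a terminal visible at zoom (340,200). Its outline spans pixels (205..216, 262..279).

```bash
python3 - <<'E'
from fit import *
cs=dict(np.load("scene0.npz"))
print("scene",onz(cs,210.4,270.5,.009))
# top: saturation/darkness-based silhouette, upsampled
sub=f[203:245,168:208].astype(np.float32); bg=np.median(sub.reshape(-1,3),0)
d=np.abs(sub-bg).sum(2); d=cv2.resize(d,None,fx=8,fy=8,interpolation=cv2.INTER_CUBIC)
m=(d>75).astype(np.uint8); n,l,s,ce=cv2.connectedComponentsWithStats(m); i=1+np.argmax(s[1:,4])
ys,xs=np.where(l==i); p=np.c_[168+(xs+.5)/8-.5,203+(ys+.5)/8-.5].astype(np.float32)
print(s[i],cv2.minAreaRect(p),p.mean(0)); r=cv2.minAreaRect(p)
print("top rect",onz(c,*r[0],.009),"cent",onz(c,*p.mean(0),.009))
E
```

```text
scene [0.44030026 0.01292628 0.009     ]
[   73    70   145   179 16876] ((185.59498596191406, 222.3044891357422), (13.362320899963379, 21.516063690185547), 21.557077407836914) [185.62259 222.40257]
top rect [0.44286524 0.00923196 0.009     ] cent [0.44261574 0.00915637 0.009     ]
```

```bash
cat > plan.py <<'E'
from h import *
from scipy.spatial.transform import Rotation as Ro
from station import sensors
psi=np.radians(-34.9); O=np.array([.49748,-.22597,.026])
Rb,_=bay(0,0,psi)
def tool_down(yaw):
    x=np.array([np.cos(yaw),np.sin(yaw),0]); z=np.array([0,0,-1.]); return np.c_[x,np.cross(z,x),z]
Rbay=np.c_[Rb[:,0],-Rb[:,1],-Rb[:,2]]
def cur():
    s=sensors.read_state(); q=s["eef_rot"]; return s,Ro.from_quat([q[1],q[2],q[3],q[0]]).as_matrix(),s["position"]
def plan(p,R,n):
    s,R0,p0=cur(); w=Ro.from_matrix(R0.T@R).as_rotvec(); r=w/n
    E=Ro.from_rotvec(r).as_matrix(); A=sum(np.linalg.matrix_power(E,k) for k in range(n))
    t=np.linalg.solve(A,R0.T@(np.asarray(p)-p0))
    print("n",n,"turn",np.round(r,4),"shift",np.round(t/.025,3),"max ok",abs(r).max()<=.125,abs(t).max()<=.025)
def rep():
    s,R0,p0=cur(); print("t",round(s["t"],2),"p",p0.round(4),"bay",(1e3*Rb.T@(p0-O)).round(1),"w",round(s["width"],4),"F",s["ft_force"].round(1),"joints",s["joint_positions"].round(2),
     "err_bay",Ro.from_matrix(R0.T@Rbay).as_rotvec().round(3))
E
python3 - <<'E'
from plan import *
rep()
for n in(20,28,30): plan([.4426,.010,.12],tool_down(np.radians(-21.6)),n)
E
```

```text
t 0.1 p [ 0.1925 -0.6203  0.2214] bay [  60.4 -497.9  187.5] w 0.0941 F [0.  0.2 1.2] joints [-1.44  0.25  1.56  0.    1.34 -0.17] err_bay [-0.2    0.406  0.895]
n 20 turn [-0.0001  0.      0.0339] shift [ 0.483 -1.295  0.204] max ok True False
n 28 turn [-0.0001  0.      0.0242] shift [ 0.34  -0.927  0.146] max ok True True
n 30 turn [-0.0001  0.      0.0226] shift [ 0.317 -0.865  0.136] max ok True True
```

Request:
servo_tool([
  [[0,0,0.0226],[0.32,-0.865,0],0.3],
  [[0,0,0.0226],[0.32,-0.865,0],0.3],
  [[0,0,0.0226],[0.32,-0.865,0],0.3],
  [[0,0,0.0226],[0.32,-0.865,0],0.3],
  [[0,0,0.0226],[0.32,-0.865,0],0.3],
  [[0,0,0.0226],[0.32,-0.865,0],0.3],
  [[0,0,0.0226],[0.32,-0.865,0],0.3],
  [[0,0,0.0226],[0.32,-0.865,0],0.3],
  [[0,0,0.0226],[0.32,-0.865,0],0.3],
  [[0,0,0.0226],[0.32,-0.865,0],0.3],
], squeeze=15)

```text
t: 0.93
position: [0.228, -0.3832, 0.2157]
eef_rot: [-0.006, 1.0, 0.029, -0.001]
ft_force: [0.9, 0.5, -0.5]
width: 0.0661
```

```bash
python3 - <<'E'
from plan import *
rep()
for n in(18,20,24): plan([.4426,.010,.18],tool_down(np.radians(-21.6)),n)
E
```

```text
t 0.93 p [ 0.228  -0.3832  0.2157] bay [ -38.6 -283.2  227.3] w 0.0661 F [ 0.9  0.5 -0.5] joints [-1.29 -0.24  2.06  0.    1.34  0.22] err_bay [-0.156  0.425  0.655]
n 18 turn [-0.0006  0.0002  0.0242] shift [ 0.347 -0.941  0.084] max ok True True
n 20 turn [-0.0005  0.0002  0.0218] shift [ 0.311 -0.847  0.076] max ok True True
n 24 turn [-0.0005  0.0002  0.0182] shift [ 0.258 -0.707  0.063] max ok True True
```

Request:
servo_tool([
  [[0,0,0.024],[0.35,-0.94,0.05],0.4],
  [[0,0,0.024],[0.35,-0.94,0.05],0.4],
  [[0,0,0.024],[0.35,-0.94,0.05],0.4],
  [[0,0,0.024],[0.35,-0.94,0.05],0.4],
  [[0,0,0.024],[0.35,-0.94,0.05],0.4],
  [[0,0,0.024],[0.35,-0.94,0.05],0.4],
  [[0,0,0.024],[0.35,-0.94,0.05],0.4],
  [[0,0,0.024],[0.35,-0.94,0.05],0.4],
  [[0,0,0.024],[0.35,-0.94,0.05],0.4],
  [[0,0,0.024],[0.35,-0.94,0.05],0.4],
])

```text
t: 1.77
position: [0.3288, -0.1402, 0.2018]
eef_rot: [-0.007, 0.995, -0.1, -0.002]
ft_force: [0.5, -1.9, 0.1]
width: 0.0563
```

```bash
python3 - <<'E'
from plan import *
rep()
for n in(9,10): plan([.4426,.010,.1],tool_down(np.radians(-21.6)),n)
E
```

```text
t 1.77 p [ 0.3288 -0.1402  0.2018] bay [-95.6 -26.2 238.6] w 0.0563 F [ 0.5 -1.9  0.1] joints [-0.73 -0.51  2.27  0.01  1.39  1.04] err_bay [-0.101  0.439  0.4  ]
n 9 turn [-0.0014  0.0008  0.0197] shift [ 0.305 -0.779  0.457] max ok True True
n 10 turn [-0.0013  0.0007  0.0177] shift [ 0.274 -0.701  0.411] max ok True True
```

Request:
servo_tool([
  [[-0.001,0,0.02],[0.3,-0.78,0.45],0.4],
  [[-0.001,0,0.02],[0.3,-0.78,0.45],0.4],
  [[-0.001,0,0.02],[0.3,-0.78,0.45],0.4],
  [[-0.001,0,0.02],[0.3,-0.78,0.45],0.4],
  [[-0.001,0,0.02],[0.3,-0.78,0.45],0.4],
  [[-0.001,0,0.02],[0.3,-0.78,0.45],0.4],
  [[-0.001,0,0.02],[0.3,-0.78,0.45],0.4],
  [[-0.001,0,0.02],[0.3,-0.78,0.45],0.4],
  [[-0.001,0,0.02],[0.3,-0.78,0.45],0.4],
  [[0,0,0],[0,0,0],0.4],
])

```text
t: 2.6
position: [0.4455, 0.0229, 0.0955]
eef_rot: [-0.001, 0.982, -0.191, -0.003]
ft_force: [-0.7, -0.6, -0.5]
width: 0.0561
```

```bash
python3 - <<'E'
from plan import *
rep()
for n in(4,5): plan([.4426,.010,.08],tool_down(np.radians(-21.6)),n)
E
```

```text
t 2.6 p [0.4455 0.0229 0.0955] bay [-138.3  174.4  141.2] w 0.0561 F [-0.7 -0.6 -0.5] joints [-0.21 -0.08  2.15  0.    1.07  1.75] err_bay [-0.049  0.441  0.222]
n 4 turn [-0.0002  0.0016 -0.0016] shift [0.022 0.131 0.155] max ok True True
n 5 turn [-0.0002  0.0013 -0.0013] shift [0.017 0.104 0.124] max ok True True
```

Request:
servo_tool([
  [[0,0.0016,-0.0016],[0.02,0.13,0.15],0.4],
  [[0,0.0016,-0.0016],[0.02,0.13,0.15],0.4],
  [[0,0.0016,-0.0016],[0.02,0.13,0.15],0.4],
  [[0,0.0016,-0.0016],[0.02,0.13,0.15],0.4],
  [[0,0,0],[0,0,0],0.4],
  [[0,0,0],[0,0,0],0.4],
  [[0,0,0],[0,0,0],0.4],
  [[0,0,0],[0,0,0],0.4],
  [[0,0,0],[0,0,0],0.4],
  [[0,0,0],[0,0,0],0.4],
])

```text
t: 3.43
position: [0.4408, 0.0061, 0.0801]
eef_rot: [0.0, 0.982, -0.188, 0.001]
ft_force: [0.3, -0.0, -0.7]
width: 0.0563
```

```bash
python3 - <<'E'
from plan import *
rep()
for n in(7,): plan([.4426,.010,.0195],tool_down(np.radians(-21.6)),n)
from station import read_camera
for n in("top","scene"):
    c=read_camera(n); f=c["frame"]; np.savez(n+"1.npz",**c)
    r=(190,260,150,250) if n=="top" else (160,300,150,300)
    cv2.imwrite(f"pics/{n}1.png",cv2.resize(f[r[0]:r[1],r[2]:r[3],::-1],None,fx=8 if n=="top" else 4,fy=8 if n=="top" else 4,interpolation=cv2.INTER_CUBIC))
E
```

```text
t 3.43 p [0.4408 0.0061 0.0801] bay [-139.6  157.9  124.8] w 0.0563 F [ 0.3 -0.  -0.7] joints [-0.24 -0.07  2.18 -0.    1.03  1.71] err_bay [-0.051  0.433  0.227]
n 7 turn [-0.     -0.0003 -0.0003] shift [ 0.001 -0.025  0.346] max ok True True
```

View pics/top1.png

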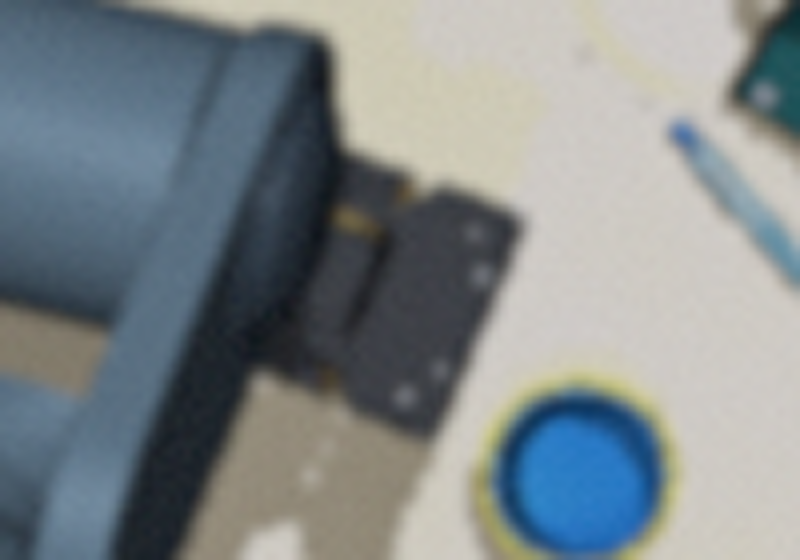

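View pics/scene1.png

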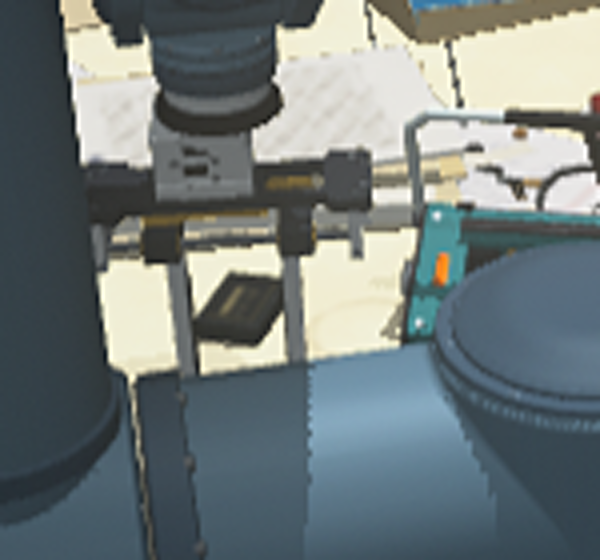

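Request:
servo_tool([
  [[0,0,0],[0,-0.025,0.345],0.4],
  [[0,0,0],[0,-0.025,0.345],0.4],
  [[0,0,0],[0,-0.025,0.345],0.4],
  [[0,0,0],[0,-0.025,0.345],0.4],
  [[0,0,0],[0,-0.025,0.345],0.4],
  [[0,0,0],[0,-0.025,0.345],0.4],
  [[0,0,0],[0,-0.025,0.3],0.4],
  [[0,0,0],[0,0,0],0.4],
  [[0,0,0],[0,0,0],0.4],
  [[0,0,0],[0,0,0],0.4],
])

```text
t: 4.37
position: [0.4433, 0.0107, 0.0173]
eef_rot: [0.001, 0.982, -0.187, -0.003]
ft_force: [-3.4, 0.3, 6.3]
width: 0.056
```

```bash
python3 - <<'E'
from plan import *
rep()
for n in(1,3,): plan([.4426,.010,.0195],tool_down(np.radians(-21.6)),n)
from fit import *
cs=dict(np.load("scene1.npz")); f=cs["frame"];hsv=cv2.cvtColor(f,cv2.COLOR_RGB2HSV)
m=((hsv[...,0]<14)&(hsv[...,1]>130)&(hsv[...,2]>120)).astype(np.uint8)
n,l,s,ce=cv2.connectedComponentsWithStats(m)
for i in range(1,n):
    if abs(ce[i][0]-260)<12 and abs(ce[i][1]-227)<12:
        print(ce[i],s[i]); o,d=ray(cs,*ce[i]); n_=Rb[:,2]
        t=(.0235-n_@(o-O))/(n_@d); print("ledge in bay by scene",Rb.T@(o+t*d-O))
E
```

```text
t 4.37 p [0.4433 0.0107 0.0173] bay [-166.7  163.1   68.1] w 0.056 F [-3.4  0.3  6.3] joints [-0.23  0.08  2.18 -0.    0.89  1.72] err_bay [-0.048  0.439  0.23 ]
n 1 turn [0.0024 0.0049 0.0012] shift [-0.016  0.034 -0.09 ] max ok True True
n 3 turn [0.0008 0.0016 0.0004] shift [-0.005  0.011 -0.03 ] max ok True True
[260. 223.] [260 223   1   1   1]
ledge in bay by scene [0.01201349 0.06155665 0.0235    ]
[259.  225.5] [259 225   1   2   2]
ledge in bay by scene [0.0031402  0.06322554 0.0235    ]
[259.33333333 229.66666667] [259 229   2   2   3]
ledge in bay by scene [-0.01110159  0.06025608  0.0235    ]
```

Request:
servo_tool([
  [[0.001,0.002,0],[-0.01,0.02,-0.1],0.4],
  [[0,0,0],[0,0,0],0.6],
  [[0,0,0],[0,0,0],0.9],
  [[0,0,0],[0,0,0],0.9],
  [[0,0,0],[0,0,0],0.9],
  [[0,0,0],[0,0,0],0.9],
  [[0,0,0],[0,0,0],0.9],
  [[0,0,0],[0,0,0],0.9],
  [[0,0,0],[0,0,0],0.9],
  [[0,0,0],[0,0,0],0.9],
], squeeze=15)

```text
t: 5.2
position: [0.4423, 0.0105, 0.0178]
eef_rot: [0.0, 0.982, -0.187, -0.002]
ft_force: [0.2, -0.5, 0.3]
width: 0.0269
```

```bash
python3 - <<'E'
from plan import *
rep()
plan([.4426,.010,.0195],tool_down(np.radians(-21.6)),1)
E
```

```text
t 5.2 p [0.4423 0.0105 0.0178] bay [-167.2  162.4   68.9] w 0.0269 F [ 0.2 -0.5  0.3] joints [-0.23  0.07  2.18 -0.    0.89  1.71] err_bay [-0.049  0.439  0.23 ]
n 1 turn [0.0015 0.0046 0.001 ] shift [ 0.02   0.014 -0.069] max ok True True
```

Request:
servo_tool([
  [[0,0,0],[0,0,-0.3],0.9],
  [[0,0,0],[0,0,-0.6],0.9],
  [[0,0,0],[0,0,-0.8],0.9],
  [[0,0,0],[0,0,-0.8],0.9],
  [[0,0,0],[0,0,-0.8],0.9],
  [[0,0,0],[0,0,-0.5],0.9],
  [[0,0,0],[0,0,0],0.9],
  [[0,0,0],[0,0,0],0.9],
  [[0,0,0],[0,0,0],0.9],
  [[0,0,0],[0,0,0],0.9],
])

```text
t: 6.03
position: [0.4404, 0.0111, 0.1172]
eef_rot: [0.0, 0.982, -0.187, -0.004]
ft_force: [0.6, -0.3, 0.0]
width: 0.0268
```

```bash
python3 - <<'E'
from plan import *
rep()
for n in(9,18): plan(O+Rb@[-.005,0,.105],Rbay,n)
from station import read_camera
for n in("top","scene"):
    c=read_camera(n); f=c["frame"]; np.savez(n+"2.npz",**c)
    r=(190,260,150,250) if n=="top" else (160,300,150,300)
    cv2.imwrite(f"pics/{n}2.png",cv2.resize(f[r[0]:r[1],r[2]:r[3],::-1],None,fx=8 if n=="top" else 4,fy=8 if n=="top" else 4,interpolation=cv2.INTER_CUBIC))
E
```

```text
t 6.03 p [0.4404 0.0111 0.1172] bay [-126.8  161.8  159.8] w 0.0268 F [ 0.6 -0.3  0. ] joints [-0.23 -0.13  2.15 -0.    1.12  1.71] err_bay [-0.048  0.442  0.23 ]
n 9 turn [-0.0053  0.0491  0.0256] shift [0.492 0.791 0.094] max ok True True
n 18 turn [-0.0027  0.0246  0.0128] shift [0.248 0.394 0.05 ] max ok True True
```

View pics/scene2.png

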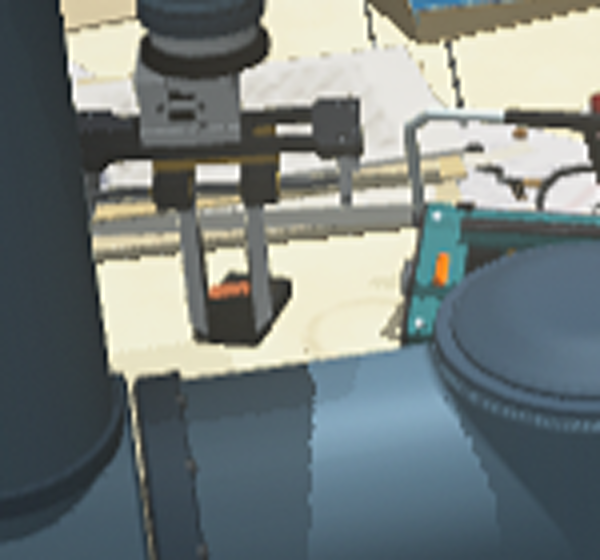

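The scene view shows the battery held between the fingers, with its copper end facing away. Next I carry it to a point above the pocket.

Request:
servo_tool([
  [[-0.003,0.025,0.013],[0.25,0.4,0.05],0.9],
  [[-0.003,0.025,0.013],[0.25,0.4,0.05],0.9],
  [[-0.003,0.025,0.013],[0.25,0.4,0.05],0.9],
  [[-0.003,0.025,0.013],[0.25,0.4,0.05],0.9],
  [[-0.003,0.025,0.013],[0.25,0.4,0.05],0.9],
  [[-0.003,0.025,0.013],[0.25,0.4,0.05],0.9],
  [[-0.003,0.025,0.013],[0.25,0.4,0.05],0.9],
  [[-0.003,0.025,0.013],[0.25,0.4,0.05],0.9],
  [[-0.003,0.025,0.013],[0.25,0.4,0.05],0.9],
  [[-0.003,0.025,0.013],[0.25,0.4,0.05],0.9],
])

```text
t: 6.97
position: [0.4507, -0.1081, 0.1028]
eef_rot: [0.039, 0.961, -0.25, 0.111]
ft_force: [0.8, 0.9, -0.6]
width: 0.0266
```

```bash
python3 - <<'E'
from plan import *
rep()
for n in(8,9): plan(O+Rb@[-.005,0,.105],Rbay,n)
E
```

```text
t 6.97 p [ 0.4507 -0.1081  0.1028] bay [-63.5  69.9 114.3] w 0.0266 F [ 0.8  0.9 -0.6] joints [-0.46 -0.19  2.25 -0.04  0.84  1.64] err_bay [-0.014  0.199  0.099]
n 8 turn [-0.0018  0.0249  0.0124] shift [0.276 0.366 0.011] max ok True True
n 9 turn [-0.0016  0.0221  0.011 ] shift [0.246 0.325 0.011] max ok True True
```

Request:
servo_tool([
  [[-0.002,0.025,0.0125],[0.28,0.37,0.01],0.9],
  [[-0.002,0.025,0.0125],[0.28,0.37,0.01],0.9],
  [[-0.002,0.025,0.0125],[0.28,0.37,0.01],0.9],
  [[-0.002,0.025,0.0125],[0.28,0.37,0.01],0.9],
  [[-0.002,0.025,0.0125],[0.28,0.37,0.01],0.9],
  [[-0.002,0.025,0.0125],[0.28,0.37,0.01],0.9],
  [[-0.002,0.025,0.0125],[0.28,0.37,0.01],0.9],
  [[-0.002,0.025,0.0125],[0.28,0.37,0.01],0.9],
  [[0,0,0],[0,0,0],0.9],
  [[0,0,0],[0,0,0],0.9],
])

```text
t: 7.8
position: [0.4509, -0.2014, 0.11]
eef_rot: [0.065, 0.931, -0.297, 0.202]
ft_force: [0.3, 0.7, -0.2]
width: 0.0266
```

```bash
python3 - <<'E'
from plan import *
rep()
for n in(4,): plan(O+Rb@[-.0,0,.060],Rbay,n)
from station import read_camera
for n in("top","scene"):
    c=read_camera(n); f=c["frame"]; np.savez(n+"3.npz",**c)
    r=(150,270,220,360) if n=="top" else (130,330,140,400)
    k=5 if n=="top" else 3
    cv2.imwrite(f"pics/{n}3.png",cv2.resize(f[r[0]:r[1],r[2]:r[3],::-1],None,fx=k,fy=k,interpolation=cv2.INTER_CUBIC))
E
```

```text
t 7.8 p [ 0.4509 -0.2014  0.11  ] bay [-11.8  -6.5  98.2] w 0.0266 F [ 0.3  0.7 -0.2] joints [-0.66 -0.23  2.3   0.03  0.64  1.51] err_bay [ 0.005  0.009 -0.008]
n 4 turn [ 0.0013  0.0024 -0.002 ] shift [ 0.12  -0.066  0.381] max ok True True
```

View pics/top3.png

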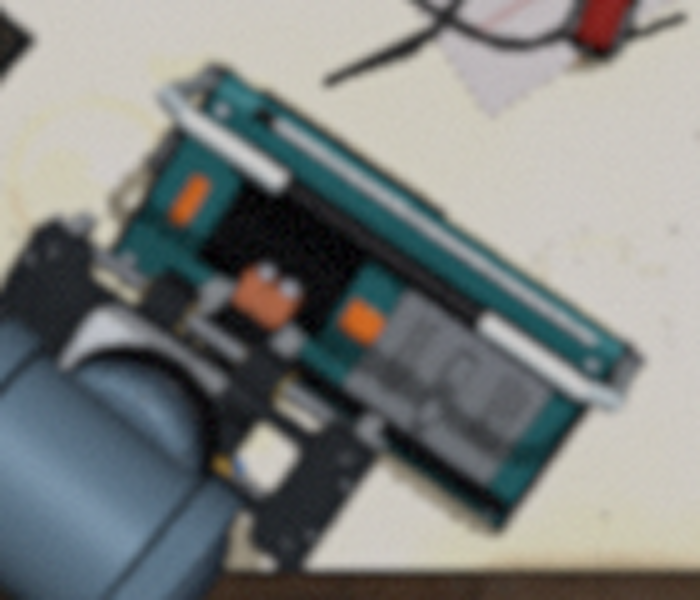

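View pics/scene3.png

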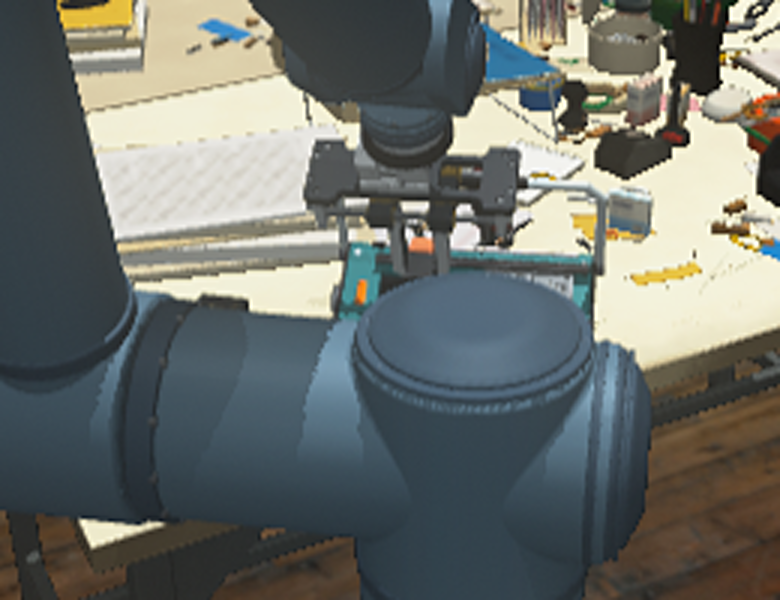

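The top view shows the copper end at zoom (268,297) with its two silver terminals at (267,270) and (289,288), above the pocket and still low of centre. I'll compare this with the forward kinematics to get the camera bias.

```bash
python3 - <<'E'
from plan import *
c=dict(np.load("top3.npz")); f=c["frame"]; s,R0,p0=cur()
hsv=cv2.cvtColor(f,cv2.COLOR_RGB2HSV)
m=((hsv[...,0]<14)&(hsv[...,1]>90)&(hsv[...,2]>90)).astype(np.uint8)
n,l,st,ce=cv2.connectedComponentsWithStats(m)
for i in range(1,n):
    if st[i,4]>10 and 240<ce[i][0]<310 and 180<ce[i][1]<230: print("orange",ce[i],st[i])
bp=lambda u:(u+.5)/5-.5
g=f.min(2)[195:215,265:290]
y,x=np.mgrid[195:215,265:290]
hs=hsv[195:215,265:290]; mm=(g>120)
nn,ll,ss,cc=cv2.connectedComponentsWithStats(mm.astype(np.uint8))
for i in range(1,nn): print("bright",cc[i]+[265,195],ss[i,4])
pc=p0+R0@[0,0,.0088]
for nm,q in(("term tip mid",[.025,0,0]),("term base mid",[.022,0,0]),("copper end face top corners L",[.022,-.0135,-.009]),("R",[.022,.0135,-.009])):
    print(nm,proj(c,pc+R0@np.array(q)))
E
```

```text
orange [257.42222222 189.53333333] [254 185   8  10  45]
orange [272.29545455 209.60227273] [267 204  13  12  88]
orange [291.96551724 214.05172414] [288 210   9   9  58]
bright [272.66666667 204.33333333] 3
bright [277.5 207.5] 4
term tip mid [274.06135573 205.70997498]
term base mid [273.39424965 206.71377994]
copper end face top corners L [267.70951221 204.26359496]
R [277.12100828 210.91824433]
```

```bash
python3 - <<'E'
import cv2,numpy as np
f=np.load("top3.npz")["frame"]
cv2.imwrite("pics/t3b.png",cv2.resize(f[188:228,250:300,::-1],None,fx=14,fy=14,interpolation=cv2.INTER_NEAREST))
E
```

```text
(no output)
```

View pics/t3b.png

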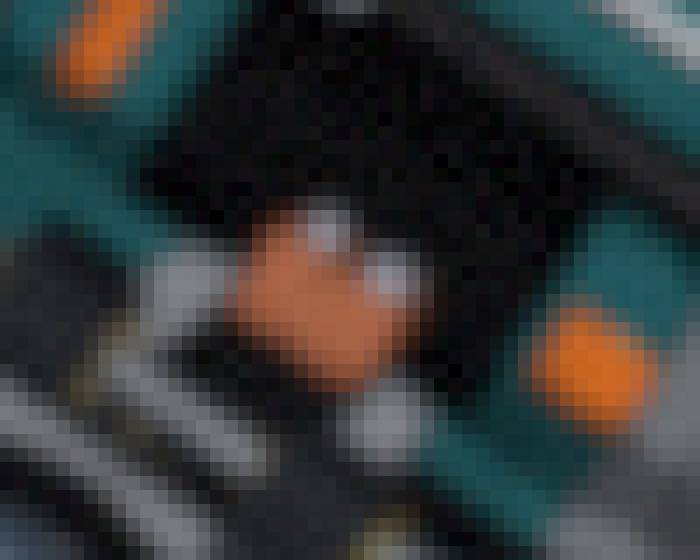

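```bash
python3 - <<'E'
from plan import *
c=dict(np.load("top3.npz")); s,R0,p0=cur()
P=p0+R0@[.0235,0,.0088]
w=onz(c,275.0,205.5,P[2]); print("FK term",P,(1e3*Rb.T@(P-O)).round(1)," cam",w,(1e3*Rb.T@(w-O)).round(1))
P=p0+R0@[.008,0,.0]; w=onz(c,269.9,212.6,P[2]);print("fing FK",P,(1e3*Rb.T@(P-O)).round(1)," cam",w,(1e3*Rb.T@(w-O)).round(1))
print((1e3*R0.T@(w-P)))
# ledge / tab re-eval
for p,z in(((257.45,189.45),.0235),((291.96,214.0),.026)):
    o,d=ray(c,*p);n=Rb[:,2];t=(z-n@(o-O))/(n@d);print((1e3*Rb.T@(o+t*d-O)).round(1))
E
```

```text
FK term [ 0.4716363  -0.21559092  0.11190722] [11.7 -6.3 89.3]  cam [ 0.47332249 -0.2185776   0.11190722] [14.5 -7.8 88. ]
fing FK [ 0.45716647 -0.20530514  0.11349365] [-3.7 -6.1 98.3]  cam [ 0.4563676  -0.20667454  0.11349365] [-3.6 -7.7 98.2]
[0.12852723 1.5790073  0.06064619]
[-0.2 56.1 23.5]
[ -0.7 -49.2  26. ]
```

```bash
python3 - <<'E'
from plan import *
c=dict(np.load("top0.npz")); f=c["frame"].astype(np.float32)
# profiles: sample image at bay-plane points (averaged along the edge)
def prof(pts): 
    q=np.array([proj(c,O+Rb@p) for p in pts],np.float32)
    return cv2.remap(f,q[:,0:1],q[:,1:2],cv2.INTER_LINEAR)[:,0].round(0)
print("along y at z=21, mean x -18..5")
for y in range(-48,50,2):
    if -26<y<28: continue
    print(y,np.mean([prof([[x/1e3,y/1e3,.021]])[0] for x in range(-16,6,3)],0).round(0))
print("along x, y -25..25")
for x in range(-60,-10,2): print(x,np.mean([prof([[x/1e3,y/1e3,.021]])[0] for y in range(-24,25,4)],0).round(0))
E
```

```text
along y at z=21, mean x -18..5
-48 [140.  83.  44.]
-46 [139.  82.  43.]
-44 [133.  79.  43.]
-42 [122.  76.  47.]
-40 [98. 71. 55.]
-38 [67. 65. 61.]
-36 [37. 53. 55.]
-34 [19. 37. 40.]
-32 [13. 22. 24.]
-30 [12. 12. 15.]
-28 [12. 11. 13.]
-26 [12. 13. 14.]
28 [12. 11. 14.]
30 [13. 12. 14.]
32 [14. 13. 15.]
34 [10. 12. 15.]
36 [12. 20. 22.]
38 [15. 35. 38.]
40 [20. 52. 56.]
42 [25. 66. 71.]
44 [28. 74. 79.]
46 [33. 77. 82.]
48 [52. 79. 80.]
along x, y -25..25
-60 [170. 165. 154.]
-58 [153. 147. 134.]
-56 [137. 131. 116.]
-54 [117. 112.  99.]
-52 [89. 89. 78.]
-50 [57. 62. 57.]
-48 [30. 40. 40.]
-46 [16. 26. 28.]
-44 [13. 18. 20.]
-42 [13. 16. 18.]
-40 [15. 22. 24.]
-38 [18. 37. 40.]
-36 [24. 56. 60.]
-34 [31. 74. 79.]
-32 [34. 83. 89.]
-30 [33. 83. 88.]
-28 [29. 71. 76.]
-26 [22. 53. 57.]
-24 [14. 35. 38.]
-22 [10. 22. 24.]
-20 [10. 16. 17.]
-18 [10. 12. 15.]
-16 [10. 11. 13.]
-14 [12. 12. 14.]
-12 [13. 13. 15.]
```

```bash
python3 - <<'E'
from plan import *
c=dict(np.load("top0.npz")); f=c["frame"].astype(np.float32)
def prof(p): 
    q=proj(c,O+Rb@p).astype(np.float32)
    return cv2.remap(f,q[0:1,None],q[1:2,None],cv2.INTER_LINEAR)[0,0]
def run(rng,ax,other,z):
    for a in rng:
        v=np.mean([prof(np.array([o,a,z] if ax else [a,o,z])/1e3) for o in other],0); print(a,v.round(0),end="; ")
    print()
print("+y end"); run(range(60,92,2),1,range(-20,10,3),21)
print("-y end"); run(range(-180,-146,2),1,range(-20,10,3),21)
print("ledge y"); run(range(44,68,1),1,range(-8,9,4),24)
print("ledge x"); run(range(-22,24,2),0,(54,56,58),24)
print("tab y"); run(range(-64,-32,2),1,range(-5,6,5),26)
print("tab x"); run(range(-16,17,2),0,(-52,-49,-46),26)
print("pocket -y, x=-20..-12"); run(range(-50,-26,2),1,(-20,-17,-14),21)
print("pocket -y, x=12..18"); run(range(-50,-26,2),1,(13,16),21)
E
```

```text
+y end
60 [113.  74.  51.]; 62 [80. 71. 64.]; 64 [48. 72. 73.]; 66 [31. 74. 78.]; 68 [26. 74. 79.]; 70 [27. 72. 77.]; 72 [28. 66. 71.]; 74 [36. 60. 63.]; 76 [59. 67. 64.]; 78 [87. 86. 80.]; 80 [110. 106.  98.]; 82 [122. 118. 107.]; 84 [130. 125. 113.]; 86 [141. 136. 123.]; 88 [158. 153. 142.]; 90 [176. 171. 162.]; 
-y end
-180 [198. 193. 176.]; -178 [199. 194. 177.]; -176 [200. 195. 179.]; -174 [200. 195. 180.]; -172 [200. 196. 181.]; -170 [196. 193. 180.]; -168 [181. 178. 167.]; -166 [149. 145. 137.]; -164 [101. 100.  96.]; -162 [53. 64. 64.]; -160 [26. 54. 57.]; -158 [21. 58. 63.]; -156 [24. 64. 68.]; -154 [26. 67. 71.]; -152 [26. 68. 73.]; -150 [29. 70. 75.]; -148 [36. 72. 77.]; 
ledge y
44 [30. 81. 86.]; 45 [32. 82. 87.]; 46 [39. 83. 88.]; 47 [50. 84. 87.]; 48 [65. 85. 85.]; 49 [84. 85. 81.]; 50 [106.  87.  75.]; 51 [128.  88.  68.]; 52 [147.  90.  60.]; 53 [163.  92.  52.]; 54 [173.  93.  44.]; 55 [179.  92.  37.]; 56 [179.  91.  35.]; 57 [174.  89.  36.]; 58 [165.  87.  40.]; 59 [151.  84.  48.]; 60 [134.  82.  55.]; 61 [111.  79.  64.]; 62 [90. 79. 71.]; 63 [69. 79. 78.]; 64 [
[... 1014 characters left out ...]
.  93.  33.]; -2 [194.  97.  33.]; 0 [198. 100.  34.]; 2 [196. 100.  37.]; 4 [187. 101.  44.]; 6 [162.  99.  58.]; 8 [123.  93.  73.]; 10 [78. 87. 83.]; 12 [45. 84. 88.]; 14 [32. 84. 90.]; 16 [29. 83. 90.]; 
pocket -y, x=-20..-12
-50 [31. 55. 57.]; -48 [30. 54. 56.]; -46 [29. 54. 56.]; -44 [29. 54. 56.]; -42 [25. 52. 55.]; -40 [25. 53. 55.]; -38 [21. 49. 53.]; -36 [16. 40. 43.]; -34 [12. 28. 29.]; -32 [ 7. 14. 17.]; -30 [10.  8. 12.]; -28 [8. 7. 9.]; 
pocket -y, x=12..18
-50 [30. 83. 90.]; -48 [31. 83. 90.]; -46 [33. 84. 90.]; -44 [33. 85. 90.]; -42 [32. 84. 90.]; -40 [30. 82. 88.]; -38 [29. 76. 82.]; -36 [25. 63. 68.]; -34 [16. 41. 44.]; -32 [10. 21. 23.]; -30 [ 7. 10. 11.]; -28 [6. 6. 8.];
```

```bash
python3 - <<'E'
from plan import *
rep()
for n in(6,): plan(O+Rb@[-.0028,.004,.048],Rbay,n)
E
```

```text
t 7.9 p [ 0.4512 -0.2011  0.1102] bay [-11.7  -6.1  98.3] w 0.0271 F [-0.5  0.3 -0.4] joints [-0.66 -0.23  2.3   0.03  0.64  1.51] err_bay [ 0.005  0.009 -0.007]
n 6 turn [ 0.0008  0.0015 -0.0012] shift [ 0.061 -0.068  0.335] max ok True True
```

Request:
servo_tool([
  [[0.001,0.0015,-0.001],[0.06,-0.07,0.33],0.9],
  [[0.001,0.0015,-0.001],[0.06,-0.07,0.33],0.9],
  [[0.001,0.0015,-0.001],[0.06,-0.07,0.33],0.9],
  [[0.001,0.0015,-0.001],[0.06,-0.07,0.33],0.9],
  [[0.001,0.0015,-0.001],[0.06,-0.07,0.33],0.9],
  [[0.001,0.0015,-0.001],[0.06,-0.07,0.33],0.9],
  [[0,0,0],[0,0,0],0.9],
  [[0,0,0],[0,0,0],0.9],
  [[0,0,0],[0,0,0],0.9],
  [[0,0,0],[0,0,0],0.9],
])

```text
t: 8.73
position: [0.4832, -0.2038, 0.0661]
eef_rot: [0.062, 0.933, -0.289, 0.204]
ft_force: [-0.4, -0.6, -0.2]
width: 0.0267
```

```bash
python3 - <<'E'
from plan import *
rep()
for n in(1,): plan(O+Rb@[-.0028,.004,.048],Rbay,n)
from station import read_camera
c=read_camera("top"); np.savez("top4.npz",**c); f=c["frame"]
cv2.imwrite(f"pics/top4.png",cv2.resize(f[180:230,245:310,::-1],None,fx=12,fy=12,interpolation=cv2.INTER_CUBIC))
E
```

```text
t 8.73 p [ 0.4832 -0.2038  0.0661] bay [-5.2 10.  46.7] w 0.0267 F [-0.4 -0.6 -0.2] joints [-0.62 -0.05  2.25  0.02  0.51  1.53] err_bay [-0.005  0.005  0.007]
n 1 turn [-0.0053  0.0055  0.0069] shift [ 0.093  0.238 -0.055] max ok True True
```

View pics/top4.png

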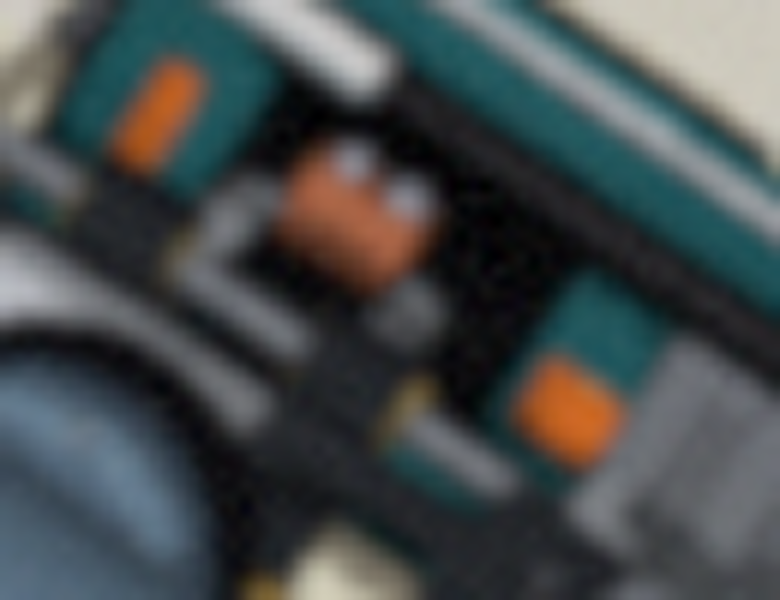

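The top view shows the battery just above the pocket, displaced toward the ledge: terminals at zoom (352,158) and (410,197), pocket edges at about x=250 and x=510. It needs about 6 mm toward -y.

```bash
python3 - <<'E'
from plan import *
c=dict(np.load("top4.npz")); s,R0,p0=cur()
P=p0+R0@[.0235,0,.0088]
w=onz(c,276.2,194.4,P[2]); print("FK",(1e3*Rb.T@(P-O)).round(1),"cam",(1e3*Rb.T@(w-O)).round(1))
f=c["frame"].astype(np.float32)
def prof(p): 
    q=proj(c,O+Rb@p).astype(np.float32)
    return cv2.remap(f,q[0:1,None],q[1:2,None],cv2.INTER_LINEAR)[0,0]
# battery width edges at its top-face height (bay z = TCPz-8.8+9), x 8..18 in bay
B=Rb.T@(p0-O)*1e3; zt=B[2]
for y in range(int(B[1])-24,int(B[1])+22,2):
    print(y,np.mean([prof(np.array([x,y,zt])/1e3) for x in (14,16,18)],0).round(0),end="; ")
print()
for x in range(0,50,2):
    print(x,np.mean([prof(np.array([x,y,zt])/1e3) for y in (B[1]-4,B[1]-2,B[1])],0).round(0),end="; ")
E
```

```text
FK [18.4 10.1 37.8] cam [21.5  9.  36.4]
-15 [15. 15. 17.]; -13 [18. 19. 21.]; -11 [24. 22. 23.]; -9 [42. 27. 23.]; -7 [78. 46. 34.]; -5 [119.  70.  49.]; -3 [149.  89.  64.]; -1 [164.  99.  72.]; 1 [165. 100.  73.]; 3 [166. 101.  74.]; 5 [165.  99.  71.]; 7 [164.  96.  68.]; 9 [164.  97.  69.]; 11 [165.  98.  70.]; 13 [166. 102.  73.]; 15 [167. 102.  74.]; 17 [164.  99.  72.]; 19 [151.  90.  64.]; 21 [122.  73.  53.]; 23 [83. 51. 39.]; 25 [44. 30. 27.]; 27 [21. 19. 20.]; 29 [14. 13. 16.]; 
0 [21. 13. 13.]; 2 [43. 25. 21.]; 4 [68. 41. 30.]; 6 [88. 51. 36.]; 8 [109.  63.  44.]; 10 [131.  76.  54.]; 12 [151.  89.  62.]; 14 [164.  97.  68.]; 16 [167.  99.  69.]; 18 [162.  96.  70.]; 20 [146.  91.  71.]; 22 [127.  87.  77.]; 24 [107.  83.  80.]; 26 [81. 69. 70.]; 28 [54. 49. 51.]; 30 [28. 27. 27.]; 32 [11. 11. 12.]; 34 [8. 8. 9.]; 36 [ 9. 10.  9.]; 38 [17. 18. 19.]; 40 [29. 28. 30.]; 42 [34. 34. 36.]; 44 [33. 33. 36.]; 46 [28. 35. 37.]; 48 [26. 49. 53.];
```

```bash
python3 - <<'E'
from plan import *
rep()
for n in(3,): plan(O+Rb@[-.0032,.004,.046],Rbay,n)
E
```

```text
t 8.78 p [ 0.4832 -0.2039  0.0663] bay [-5.   9.9 46.8] w 0.0271 F [-0.8 -0.1 -0.9] joints [-0.62 -0.05  2.25  0.02  0.51  1.53] err_bay [-0.005  0.005  0.007]
n 3 turn [-0.0018  0.0017  0.0023] shift [0.024 0.079 0.01 ] max ok True True
```

Request:
servo_tool([
  [[-0.002,0.002,0.002],[0.024,0.08,0.01],0.9],
  [[-0.002,0.002,0.002],[0.024,0.08,0.01],0.9],
  [[-0.002,0.002,0.002],[0.024,0.08,0.01],0.9],
  [[0,0,0],[0,0,0],0.9],
  [[0,0,0],[0,0,0],0.9],
  [[0,0,0],[0,0,0],0.9],
  [[0,0,0],[0,0,0],0.9],
  [[0,0,0],[0,0,0],0.9],
  [[0,0,0],[0,0,0],0.9],
  [[0,0,0],[0,0,0],0.9],
])

```text
t: 9.62
position: [0.4814, -0.2112, 0.068]
eef_rot: [0.066, 0.931, -0.293, 0.208]
ft_force: [-0.2, 1.0, 0.2]
width: 0.0269
```

```bash
python3 - <<'E'
from plan import *
rep()
for n in(1,5): plan(O+Rb@[-.0032,.004,.027],Rbay,n)
E
```

```text
t 9.62 p [ 0.4814 -0.2112  0.068 ] bay [-1.8  2.9 47.2] w 0.0269 F [-0.2  1.   0.2] joints [-0.63 -0.05  2.25  0.02  0.5   1.53] err_bay [ 0.002 -0.004 -0.   ]
n 1 turn [ 0.0017 -0.0043 -0.0003] shift [-0.058 -0.045  0.808] max ok True True
n 5 turn [ 0.0003 -0.0009 -0.0001] shift [-0.011 -0.009  0.162] max ok True True
```

Request:
servo_tool([
  [[0,-0.001,0],[-0.011,-0.009,0.16],0.9],
  [[0,-0.001,0],[-0.011,-0.009,0.16],0.9],
  [[0,-0.001,0],[-0.011,-0.009,0.16],0.9],
  [[0,-0.001,0],[-0.011,-0.009,0.16],0.9],
  [[0,0,0],[0,0,0],0.9],
  [[0,0,0],[0,0,0],0.9],
  [[0,0,0],[0,0,0],0.9],
  [[0,0,0],[0,0,0],0.9],
  [[0,0,0],[0,0,0],0.9],
  [[0,0,0],[0,0,0],0.9],
])

```text
t: 10.45
position: [0.4871, -0.2138, 0.0507]
eef_rot: [0.065, 0.931, -0.293, 0.206]
ft_force: [0.5, -0.1, -0.5]
width: 0.0274
```

```bash
python3 - <<'E'
from plan import *
rep(); s=cur()[0]; print("F bay",(Rb.T@s["ft_force"]).round(1))
for n in(1,5): plan(O+Rb@[-.0032,.004,.0185],Rbay,n)
from station import read_camera
c=read_camera("top"); np.savez("top5.npz",**c); f=c["frame"]
cv2.imwrite(f"pics/top5.png",cv2.resize(f[180:230,245:310,::-1],None,fx=12,fy=12,interpolation=cv2.INTER_CUBIC))
E
```

```text
t 10.45 p [ 0.4871 -0.2138  0.0507] bay [-3.6  4.  28.9] w 0.0274 F [ 0.5 -0.1 -0.5] joints [-0.63  0.01  2.23  0.02  0.47  1.54] err_bay [ 0.002  0.002 -0.   ]
F bay [ 0.2  0.2 -0.7]
n 1 turn [ 0.0016  0.0016 -0.0002] shift [ 0.018 -0.001  0.416] max ok True True
n 5 turn [ 0.0003  0.0003 -0.    ] shift [ 0.003 -0.     0.083] max ok True True
```

View pics/top5.png

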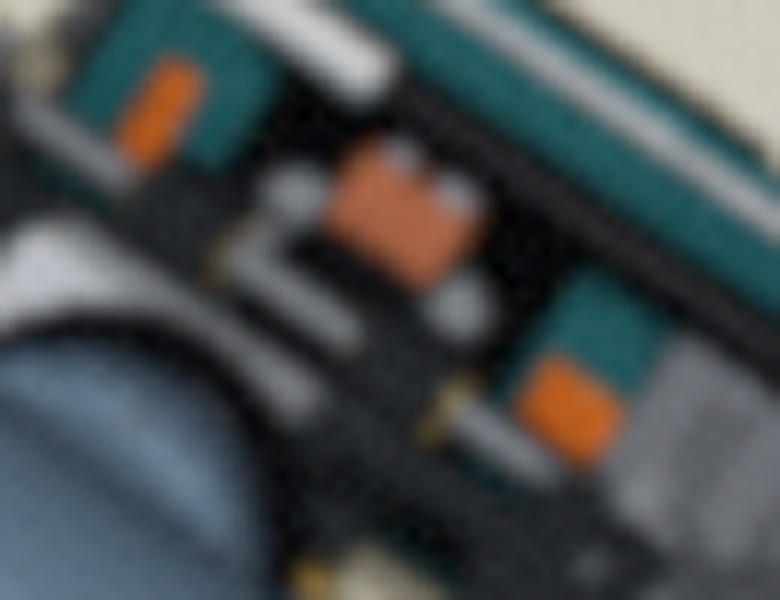

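The top view shows the battery inside the mouth, about midway between the teal edges, with no contact force. I continue down.

Request:
servo_tool([
  [[0,0,0],[0.004,0,0.08],0.9],
  [[0,0,0],[0.004,0,0.08],0.9],
  [[0,0,0],[0.004,0,0.08],0.9],
  [[0,0,0],[0.004,0,0.08],0.9],
  [[0,0,0],[0,0,0.05],0.9],
  [[0,0,0],[0,0,0],0.9],
  [[0,0,0],[0,0,0],0.9],
  [[0,0,0],[0,0,0],0.9],
  [[0,0,0],[0,0,0],0.9],
  [[0,0,0],[0,0,0],0.9],
])

```text
t: 11.33
position: [0.491, -0.2166, 0.0417]
eef_rot: [0.065, 0.931, -0.293, 0.206]
ft_force: [0.3, -0.5, -0.2]
width: 0.0269
```

```bash
python3 - <<'E'
from plan import *
rep(); s=cur()[0]; print("F bay",(Rb.T@s["ft_force"]).round(1))
for n in(1,): plan(O+Rb@[-.0032,.004,.0178],Rbay,n)
E
```

```text
t 11.33 p [ 0.491  -0.2166  0.0417] bay [-3.   4.  18.8] w 0.0269 F [ 0.3 -0.5 -0.2] joints [-0.63  0.04  2.22  0.02  0.45  1.54] err_bay [ 0.002  0.001 -0.   ]
F bay [ 0.4 -0.2 -0.4]
n 1 turn [ 0.0016  0.0012 -0.0002] shift [-0.008 -0.002  0.038] max ok True True
```

Request:
servo_tool([
  [[0,0,0],[0,0,0.02],0.9],
  [[0,0,0],[0,0,0.02],0.9],
  [[0,0,0],[0,0,0.02],0.9],
  [[0,0,0],[0,0,0],0.9],
  [[0,0,0],[0,0,0],0.9],
  [[0,0,0],[0,0,0],0.9],
  [[0,0,0],[0,0,0],0.9],
  [[0,0,0],[0,0,0],0.9],
  [[0,0,0],[0,0,0],0.9],
  [[0,0,0],[0,0,0],0.9],
])

```text
t: 12.17
position: [0.4913, -0.2168, 0.0415]
eef_rot: [0.065, 0.932, -0.293, 0.205]
ft_force: [-0.7, 0.2, -1.0]
width: 0.0268
```

```bash
python3 - <<'E'
from plan import *
rep(); s=cur()[0]; print("F bay",(Rb.T@s["ft_force"]).round(1))
E
```

```text
t 12.17 p [ 0.4913 -0.2168  0.0415] bay [-2.9  4.  18.4] w 0.0268 F [-0.7  0.2 -1. ] joints [-0.63  0.04  2.22  0.02  0.45  1.54] err_bay [0.002 0.003 0.001]
F bay [-1.  -0.2 -0.6]
```

Request:
servo_tool([
  [[0,0,0],[0,0,0.06],0.9],
  [[0,0,0],[0,0,0.03],0.9],
  [[0,0,0],[0,0,0],0.9],
  [[0,0,0],[0,0,0],0.9],
  [[0,0,0],[0,0,0],0.9],
  [[0,0,0],[0,0,0],0.9],
  [[0,0,0],[0,0,0],0.9],
  [[0,0,0],[0,0,0],0.9],
  [[0,0,0],[0,0,0],0.9],
  [[0,0,0],[0,0,0],0.9],
])

```text
t: 13.0
position: [0.4916, -0.2169, 0.0411]
eef_rot: [0.065, 0.932, -0.292, 0.203]
ft_force: [-0.8, 1.4, 2.2]
width: 0.0271
```

```bash
python3 - <<'E'
from plan import *
rep(); s=cur()[0]; print("F bay",(Rb.T@s["ft_force"]).round(1))
E
```

```text
t 13.0 p [ 0.4916 -0.2169  0.0411] bay [-2.6  4.1 17.9] w 0.0271 F [-0.8  1.4  2.2] joints [-0.63  0.04  2.22  0.01  0.45  1.54] err_bay [0.002 0.006 0.003]
F bay [-0.4  0.7  2.6]
```

Request:
servo_tool([
  [[0,0,0],[0,0,0],0.57],
  [[0,0,0],[0,0,0],0.57],
  [[0,0,0],[0,0,0],0.57],
  [[0,0,0],[0,0,0],0.57],
  [[0,0,0],[0,0,0],0.57],
  [[0,0,0],[0,0,0],0.57],
  [[0,0,0],[0,0,0],0.57],
  [[0,0,0],[0,0,-0.4],0.57],
  [[0,0,0],[0,0,-0.6],0.57],
  [[0,0,0],[0,0,-0.6],0.57],
])

```text
t: 13.83
position: [0.4768, -0.2068, 0.0757]
eef_rot: [0.065, 0.933, -0.292, 0.201]
ft_force: [0.7, 0.4, 0.4]
width: 0.0402
```

Request:
servo_tool([
  [[0,0,0],[-0.6,0,-0.7],0.57],
  [[0,0,0],[-0.6,0,-0.7],0.57],
  [[0,0,0],[-0.6,0,-0.6],0.57],
  [[0,0,0],[-0.6,0,-0.4],0.57],
  [[0,0,0],[-0.4,0,0],0.57],
  [[0,0,0],[0,0,0],0.57],
  [[0,0,0],[0,0,0],0.57],
  [[0,0,0],[0,0,0],0.57],
  [[0,0,0],[0,0,0],0.57],
  [[0,0,0],[0,0,0],0.57],
])

```text
t: 14.67
position: [0.404, -0.1561, 0.1065]
eef_rot: [0.066, 0.932, -0.292, 0.205]
ft_force: [0.1, 0.4, -0.8]
width: 0.04
```

```bash
python3 - <<'E'
from plan import *
rep()
from station import read_camera
c=read_camera("top"); np.savez("top6.npz",**c); f=c["frame"]
cv2.imwrite(f"pics/top6.png",cv2.resize(f[175:230,245:330,::-1],None,fx=9,fy=9,interpolation=cv2.INTER_CUBIC))
E
```

```text
t 14.67 p [ 0.404  -0.1561  0.1065] bay [-71.7   3.8 122.2] w 0.04 F [ 0.1  0.4 -0.8] joints [-0.64 -0.43  2.46  0.02  0.68  1.53] err_bay [0.002 0.002 0.002]
```

View pics/top6.png

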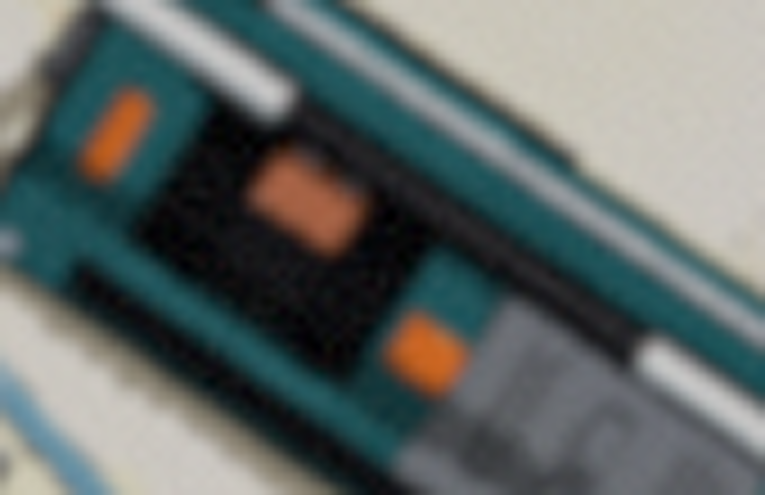

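The top view shows the battery in the pocket: copper end at zoom (308,200), terminals just under the handle's edge, centred between the pocket edges. I'll check position and height.

```bash
python3 - <<'E'
from plan import *
c=dict(np.load("top6.npz")); f=c["frame"].astype(np.float32); z=c["z_map"]
hsv=cv2.cvtColor(c["frame"],cv2.COLOR_RGB2HSV)
m=((hsv[...,0]<14)&(hsv[...,1]>90)&(hsv[...,2]>110)).astype(np.uint8)
n,l,st,ce=cv2.connectedComponentsWithStats(m)
def pts(mask):
    ys,xs=np.where(mask&(z>0)); M=c["world_from_camera"]
    d=np.c_[(xs-c["cx"])/c["fx"],-(ys-c["cy"])/c["fy"],-np.ones(len(xs))]*z[ys,xs][:,None]
    return ((d@M[:3,:3].T+M[:3,3])-O)@Rb*1e3
for i in range(1,n):
    if st[i,4]>10 and 240<ce[i][0]<310 and 180<ce[i][1]<230:
        q=pts(l==i); o,d=ray(c,*ce[i]); nn=Rb[:,2]; t=(.018-nn@(o-O))/(nn@d)
        print(ce[i],st[i,4],"depth bay med",np.median(q,0).round(1),"cast z18",(1e3*Rb.T@(o+t*d-O)).round(1))
# plate region depth as ref (cover z=26)
def prof(p): 
    q=proj(c,O+Rb@p).astype(np.float32)
    return cv2.remap(f,q[0:1,None],q[1:2,None],cv2.INTER_LINEAR)[0,0]
print("y profile")
for y in range(-20,24,2): print(y,np.mean([prof(np.array([x,y,18])/1e3) for x in (10,13,16)],0).round(0)[0],end="; ")
print("\nx profile")
for x in range(-2,44,2): print(x,np.mean([prof(np.array([x,y,18])/1e3) for y in (-2,0,2,4,6)],0).round(0),end="; ")
ref=np.zeros(z.shape,bool)
p=np.array([proj(c,O+Rb@(np.array(q)/1e3)) for q in((-25,-125,26),(-25,-75,26),(10,-75,26),(10,-125,26))]).astype(np.int32)
mm=np.zeros(z.shape,np.uint8); cv2.fillPoly(mm,[p],1); q=pts(mm>0); print("\ncover depth z",np.median(q,0),len(q))
E
```

```text
[257.65 189.3 ] 40 depth bay med [ 0.9 56.  23.7] cast z18 [-1.5 56.6 18. ]
[278.65079365 197.        ] 63 depth bay med [13.1  2.2 18.1] cast z18 [13.3  2.1 18. ]
[292.12962963 213.87037037] 54 depth bay med [  0.4 -49.7  26.1] cast z18 [ -2.9 -49.   18. ]
y profile
-20 6.0; -18 9.0; -16 25.0; -14 59.0; -12 100.0; -10 135.0; -8 154.0; -6 163.0; -4 164.0; -2 163.0; 0 163.0; 2 163.0; 4 163.0; 6 163.0; 8 164.0; 10 163.0; 12 157.0; 14 135.0; 16 100.0; 18 58.0; 20 24.0; 22 11.0; 
x profile
-2 [20. 21. 24.]; 0 [27. 23. 24.]; 2 [49. 33. 29.]; 4 [85. 51. 39.]; 6 [121.  72.  52.]; 8 [148.  88.  62.]; 10 [161.  95.  67.]; 12 [164.  97.  68.]; 14 [165.  97.  68.]; 16 [163.  96.  68.]; 18 [152.  90.  64.]; 20 [129.  77.  55.]; 22 [101.  62.  48.]; 24 [71. 47. 39.]; 26 [45. 34. 31.]; 28 [28. 24. 24.]; 30 [24. 23. 26.]; 32 [31. 30. 34.]; 34 [34. 33. 36.]; 36 [31. 34. 37.]; 38 [25. 41. 44.]; 40 [25. 56. 60.]; 42 [28. 71. 77.]; 
cover depth z [ -5.77014756 -98.47861001  27.41479336] 297
```

```bash
python3 - <<'E'
from plan import *
for n in(8,9): plan(O+Rb@[-.002,-.1006,.085],Rbay,n)
E
```

```text
n 8 turn [0.0003 0.0002 0.0003] shift [0.348 0.522 0.187] max ok True True
n 9 turn [0.0003 0.0002 0.0002] shift [0.309 0.464 0.166] max ok True True
```

Request:
servo_tool([
  [[0,0,0],[0.35,0.52,0.18],0.5],
  [[0,0,0],[0.35,0.52,0.18],0.5],
  [[0,0,0],[0.35,0.52,0.18],0.5],
  [[0,0,0],[0.35,0.52,0.18],0.5],
  [[0,0,0],[0.35,0.52,0.18],0.5],
  [[0,0,0],[0.35,0.52,0.18],0.5],
  [[0,0,0],[0.35,0.52,0.18],0.5],
  [[0,0,0],[0.35,0.52,0.18],0.5],
  [[0,0,0],[0,0,0],0.5],
  [[0,0,0],[0,0,0],0.5],
])

```text
t: 15.55
position: [0.4113, -0.2949, 0.1021]
eef_rot: [0.065, 0.932, -0.292, 0.204]
ft_force: [0.8, 1.4, 1.1]
width: 0.0469
```

```bash
python3 - <<'E'
from plan import *
rep()
for n in(6,): plan(O+Rb@[-.002,-.1006,.046],Rbay,n)
E
```

```text
t 15.55 p [ 0.4113 -0.2949  0.1021] bay [   3.8 -105.8   82.2] w 0.0469 F [0.8 1.4 1.1] joints [-0.91 -0.19  2.29  0.21  0.64  1.12] err_bay [0.002 0.005 0.002]
n 6 turn [0.0003 0.0008 0.0004] shift [-0.038 -0.035  0.241] max ok True True
```

Request:
servo_tool([
  [[0,0.001,0],[-0.08,-0.08,0.1],0.5],
  [[0,0.001,0],[-0.06,-0.06,0.15],0.5],
  [[0,0,0],[-0.04,-0.04,0.25],0.5],
  [[0,0,0],[0,0,0.25],0.5],
  [[0,0,0],[0,0,0.2],0.5],
  [[0,0,0],[0,0,0.15],0.5],
  [[0,0,0],[0,0,0],0.5],
  [[0,0,0],[0,0,0],0.5],
  [[0,0,0],[0,0,0],0.5],
  [[0,0,0],[0,0,0],0.5],
])

```text
t: 16.38
position: [0.4208, -0.2909, 0.0704]
eef_rot: [0.064, 0.933, -0.29, 0.203]
ft_force: [-0.5, -0.7, -0.2]
width: 0.0472
```

```bash
python3 - <<'E'
from plan import *
rep()
for n in(3,): plan(O+Rb@[-.002,-.1006,.046],Rbay,n)
from station import read_camera
c=read_camera("top"); np.savez("top7.npz",**c); f=c["frame"]
cv2.imwrite(f"pics/top7.png",cv2.resize(f[175:250,265:350,::-1],None,fx=8,fy=8,interpolation=cv2.INTER_CUBIC))
E
```

```text
t 16.38 p [ 0.4208 -0.2909  0.0704] bay [ -4.6 -97.1  51.1] w 0.0472 F [-0.5 -0.7 -0.2] joints [-0.89 -0.1   2.28  0.22  0.55  1.12] err_bay [-0.001  0.007  0.006]
n 3 turn [-0.0005  0.0023  0.002 ] shift [0.035 0.046 0.068] max ok True True
```

View pics/top7.png

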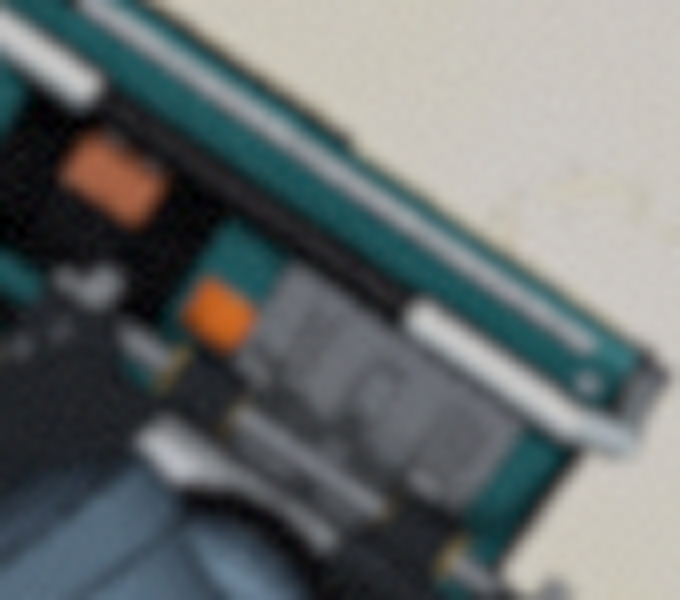

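The top view shows the fingers' carriers straddling the grey cover's middle. I lower a little more and pinch the ridge.

Request:
servo_tool([
  [[0,0.002,0.002],[0.035,0.046,0.07],0.5],
  [[0,0.002,0.002],[0.035,0.046,0.07],0.5],
  [[0,0.002,0.002],[0.035,0.046,0.07],0.5],
  [[0,0,0],[0,0,0],0.8],
  [[0,0,0],[0,0,0],1.0],
  [[0,0,0],[0,0,0],1.0],
  [[0,0,0],[0,0,0],1.0],
  [[0,0,0],[0,0,0],1.0],
  [[0,0,0],[0,0,0],1.0],
  [[0,0,0],[0,0,0],1.0],
], squeeze=35)

```text
t: 17.27
position: [0.4231, -0.2978, 0.0675]
eef_rot: [0.065, 0.931, -0.293, 0.208]
ft_force: [0.4, -0.8, -1.1]
width: 0.0097
```

```bash
python3 - <<'E'
from plan import *
rep()
s=cur()[0]; print("F bay",(Rb.T@s["ft_force"]).round(1))
for n in(8,): plan(O+Rb@[-.002,-.015,.046],Rbay,n)
E
```

```text
t 17.27 p [ 0.4231 -0.2978  0.0675] bay [  -0.5 -101.5   46. ] w 0.0097 F [ 0.4 -0.8 -1.1] joints [-0.9  -0.08  2.27  0.24  0.54  1.1 ] err_bay [-0.001 -0.002 -0.001]
F bay [ 0.2 -0.4 -1.3]
n 8 turn [-0.0001 -0.0003 -0.0002] shift [-0.008 -0.432  0.   ] max ok True True
```

Request:
servo_tool([
  [[0,0,0],[0,-0.3,0],1.0],
  [[0,0,0],[0,-0.43,0],1.0],
  [[0,0,0],[0,-0.43,0],1.0],
  [[0,0,0],[0,-0.43,0],1.0],
  [[0,0,0],[0,-0.43,0],1.0],
  [[0,0,0],[0,-0.43,0],1.0],
  [[0,0,0],[0,-0.43,0],1.0],
  [[0,0,0],[0,-0.3,0],1.0],
  [[0,0,0],[0,-0.15,0],1.0],
  [[0,0,0],[0,0,0],1.0],
])

```text
t: 18.1
position: [0.471, -0.2288, 0.0675]
eef_rot: [0.068, 0.931, -0.293, 0.207]
ft_force: [0.2, -1.6, -0.8]
width: 0.0095
```

```bash
python3 - <<'E'
from plan import *
rep()
s=cur()[0]; print("F bay",(Rb.T@s["ft_force"]).round(1))
for n in(5,): plan(O+Rb@[-.001,-.005,.046],Rbay,n)
E
```

```text
t 18.1 p [ 0.471  -0.2288  0.0675] bay [ -0.7 -17.5  46.1] w 0.0095 F [ 0.2 -1.6 -0.8] joints [-0.68 -0.06  2.25  0.05  0.51  1.46] err_bay [ 0.005 -0.002  0.002]
F bay [ 0.6 -1.2 -1.2]
n 5 turn [ 0.001  -0.0004  0.0003] shift [-0.002 -0.1    0.   ] max ok True True
```

Request:
servo_tool([
  [[0,0,0],[0,-0.12,0],1.0],
  [[0,0,0],[0,-0.12,0],1.0],
  [[0,0,0],[0,-0.12,0],1.0],
  [[0,0,0],[0,-0.12,0],1.0],
  [[0,0,0],[0,-0.12,0],1.0],
  [[0,0,0],[0,-0.12,0],1.0],
  [[0,0,0],[0,-0.12,0],1.0],
  [[0,0,0],[0,0,0],1.0],
  [[0,0,0],[0,0,0],1.0],
  [[0,0,0],[0,0,0],1.0],
])

```text
t: 18.93
position: [0.4829, -0.2117, 0.0675]
eef_rot: [0.068, 0.931, -0.293, 0.206]
ft_force: [1.5, 1.2, 0.1]
width: 0.0095
```

```bash
python3 - <<'E'
from plan import *
rep()
s=cur()[0]; print("F bay",(Rb.T@s["ft_force"]).round(1))
E
```

```text
t 18.93 p [ 0.4829 -0.2117  0.0675] bay [-0.7  3.4 46.1] w 0.0095 F [1.5 1.2 0.1] joints [-0.63 -0.04  2.24  0.    0.51  1.55] err_bay [ 0.007 -0.001  0.   ]
F bay [ 0.6  1.8 -0.2]
```

Request:
servo_tool([
  [[0,0,0],[0,-0.12,0],1.0],
  [[0,0,0],[0,-0.12,0],1.0],
  [[0,0,0],[0,-0.12,0],1.0],
  [[0,0,0],[0,-0.12,0],1.0],
  [[0,0,0],[0,-0.12,0],1.0],
  [[0,0,0],[0,-0.12,0],1.0],
  [[0,0,0],[0,-0.12,0],1.0],
  [[0,0,0],[0,-0.12,0],1.0],
  [[0,0,0],[0,-0.12,0],1.0],
  [[0,0,0],[0,-0.12,0],1.0],
])

```text
t: 19.77
position: [0.4842, -0.2102, 0.0673]
eef_rot: [0.093, 0.934, -0.289, 0.19]
ft_force: [-14.3, -13.7, 3.5]
width: 0.01
```

```bash
python3 - <<'E'
from plan import *
rep()
s=cur()[0]; print("F bay",(Rb.T@s["ft_force"]).round(1))
E
```

```text
t 19.77 p [ 0.4842 -0.2102  0.0673] bay [-0.6  5.3 45.9] w 0.01 F [-14.3 -13.7   3.5] joints [-0.59 -0.03  2.22 -0.14  0.53  1.68] err_bay [0.06  0.015 0.022]
F bay [ -2.1 -19.5   4.9]
```

Request:
servo_tool([
  [[0,0,0],[0,0,0],0.7],
  [[0,0,0],[0,0,0],0.7],
  [[0,0,0],[0,0,0],0.7],
  [[0,0,0],[0,0,0],0.7],
  [[0,0,0],[0,0,-0.3],0.7],
  [[0,0,0],[0,0,-0.5],0.7],
  [[0,0,0],[0,0,-0.7],0.7],
  [[0,0,0],[-0.3,0,-0.7],0.7],
  [[0,0,0],[-0.6,0,-0.7],0.7],
  [[0,0,0],[-0.8,0,-0.5],0.7],
])

```text
t: 20.6
position: [0.4258, -0.1639, 0.1311]
eef_rot: [0.093, 0.934, -0.29, 0.189]
ft_force: [-0.3, -0.2, 0.7]
width: 0.0284
```

Request:
servo_tool([
  [[0,0,0],[-0.8,0,0],0.7],
  [[0,0,0],[-0.8,0,0],0.7],
  [[0,0,0],[-0.5,0,0],0.7],
  [[0,0,0],[0,0,0],0.7],
  [[0,0,0],[0,0,0],0.7],
  [[0,0,0],[0,0,0],0.7],
  [[0,0,0],[0,0,0],0.7],
  [[0,0,0],[0,0,0],0.7],
  [[0,0,0],[0,0,0],0.7],
  [[0,0,0],[0,0,0],0.7],
])

```text
t: 21.43
position: [0.3866, -0.135, 0.1149]
eef_rot: [0.093, 0.933, -0.287, 0.195]
ft_force: [0.0, 0.2, -0.8]
width: 0.0284
```

```bash
python3 - <<'E'
from plan import *
rep()
from station import read_camera
c=read_camera("top"); np.savez("top8.npz",**c); f=c["frame"]
cv2.imwrite(f"pics/top8.png",cv2.resize(f[170:260,240:350,::-1],None,fx=7,fy=6.6,interpolation=cv2.INTER_CUBIC))
def prof(p): 
    q=proj(c,O+Rb@p).astype(np.float32)
    return cv2.remap(f.astype(np.float32),q[0:1,None],q[1:2,None],cv2.INTER_LINEAR)[0,0]
print("y profile tab x=0, z=26")
for y in range(34,76,2): print(y,np.mean([prof(np.array([x,y,26])/1e3) for x in (-4,0,4)],0).round(0),end="; ")
print("\ncover -y edge")
for y in range(-56,-24,2): print(y,np.mean([prof(np.array([x,y,26])/1e3) for x in (-14,-8,-2,4,10)],0).round(0),end="; ")
print("\ncover +y edge")
for y in range(30,56,2): print(y,np.mean([prof(np.array([x,y,26])/1e3) for x in (14,17,20)],0).round(0),end="; ")
E
```

```text
t 21.43 p [ 0.3866 -0.135   0.1149] bay [-92.   11.2 141. ] w 0.0284 F [ 0.   0.2 -0.8] joints [-0.56 -0.52  2.49 -0.11  0.74  1.67] err_bay [0.057 0.004 0.024]
y profile tab x=0, z=26
34 [ 99. 101. 107.]; 36 [103. 106. 111.]; 38 [106. 109. 115.]; 40 [107. 109. 115.]; 42 [112. 107. 110.]; 44 [131. 103.  97.]; 46 [156.  99.  74.]; 48 [179.  99.  53.]; 50 [190.  99.  41.]; 52 [194. 101.  37.]; 54 [197. 101.  36.]; 56 [197. 100.  35.]; 58 [194.  98.  34.]; 60 [188.  96.  36.]; 62 [167.  90.  46.]; 64 [131.  85.  62.]; 66 [88. 83. 78.]; 68 [50. 83. 86.]; 70 [31. 79. 85.]; 72 [27. 71. 77.]; 74 [35. 60. 64.]; 
cover -y edge
-56 [29. 76. 81.]; -54 [29. 76. 81.]; -52 [30. 76. 81.]; -50 [30. 77. 81.]; -48 [30. 77. 81.]; -46 [30. 76. 81.]; -44 [37. 76. 81.]; -42 [52. 79. 84.]; -40 [73. 86. 91.]; -38 [88. 93. 98.]; -36 [90. 93. 97.]; -34 [86. 89. 93.]; -32 [79. 82. 85.]; -30 [76. 78. 81.]; -28 [76. 78. 82.]; -26 [78. 80. 84.]; 
cover +y edge
30 [ 94.  97. 102.]; 32 [ 99. 102. 107.]; 34 [104. 106. 113.]; 36 [106. 108. 115.]; 38 [108. 109. 117.]; 40 [107. 109. 116.]; 42 [102. 107. 113.]; 44 [ 87.  99. 105.]; 46 [65. 90. 94.]; 48 [49. 85. 89.]; 50 [48. 84. 87.]; 52 [60. 86. 85.]; 54 [68. 85. 83.];
```

View pics/top8.png

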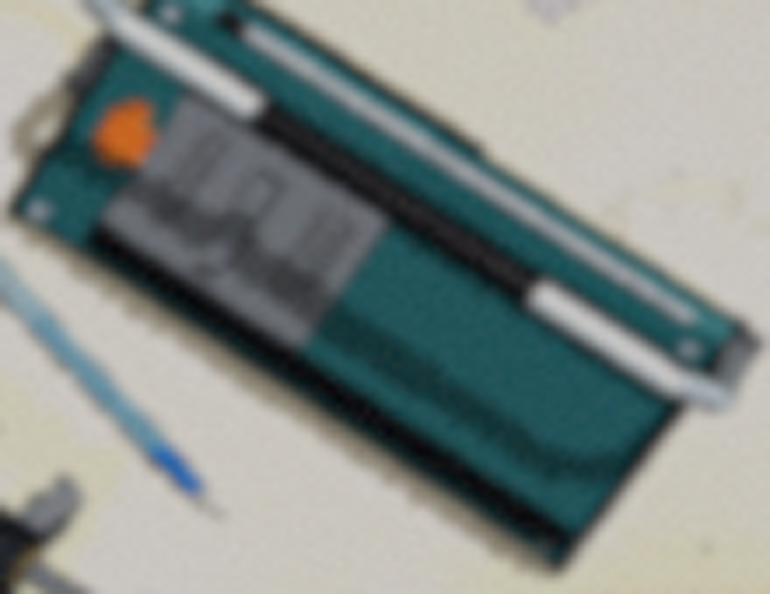

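The top view shows the cover over the pocket and its orange tab over the ledge at zoom (127,132); the pen is undisturbed. Last numeric check: tab height and bystanders.

```bash
python3 - <<'E'
from plan import *
c=dict(np.load("top8.npz")); a=np.load("top0.npz"); z=c["z_map"]
hsv=cv2.cvtColor(c["frame"],cv2.COLOR_RGB2HSV)
m=((hsv[...,0]<14)&(hsv[...,1]>130)&(hsv[...,2]>120)); m[:,:250]=0; m[:,275:]=0; m[:180]=0;m[205:]=0
ys,xs=np.where(m); M=c["world_from_camera"]
d=np.c_[(xs-c["cx"])/c["fx"],-(ys-c["cy"])/c["fy"],-np.ones(len(xs))]*z[ys,xs][:,None]
q=((d@M[:3,:3].T+M[:3,3])-O)@Rb*1e3
b=abs(q[:,0])<7
for lo,hi in((44,50),(50,56),(56,61),(61,67)):
    k=b&(q[:,1]>lo)&(q[:,1]<hi); print(lo,hi,k.sum(),q[k,2].mean().round(1) if k.any() else None)
k=b; print("slope z vs y",np.polyfit(q[k,1],q[k,2],1))
from station import read_camera
f=read_camera("top")["frame"]; df=np.abs(f.astype(int)-a["frame"]).sum(2)
for nm,(u,v,r) in dict(eraser=(167,247,10),box=(210,162,16),pot=(222,250,14),sharp=(157,167,8),pen=(252,227,18)).items():
    print(nm,np.median(df[v-r:v+r,u-r:u+r]),(df[v-r:v+r,u-r:u+r]>120).mean())
cv2.imwrite("pics/top9.png",f[:,:,::-1])
E
```

```text
44 50 9 27.4
50 56 15 25.7
56 61 10 27.4
61 67 7 25.9
slope z vs y [-0.05270543 29.41208   ]
eraser 10.0 0.2725
box 6.0 0.0
pot 177.0 0.7844387755102041
sharp 6.0 0.0
pen 8.0 0.034722222222222224
```

View pics/top9.png

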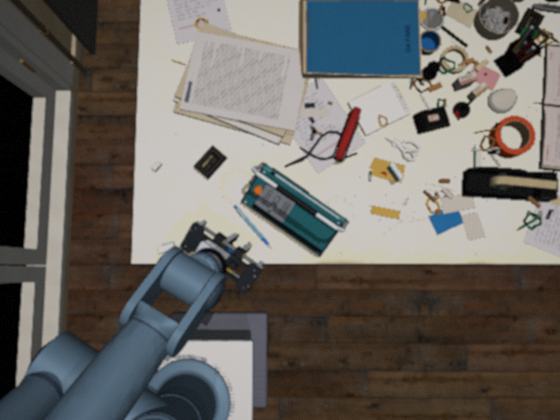

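```bash
python3 - <<'E'
from station import ticket
print(ticket.sign_off())
E
```

```text
the job is handed in; nothing more can be done
None
```

The battery is in the pocket and the cover is shut. I handed the job in at about 21.5 s; the sign-off gives no verdict. I pinched the battery across its 27 mm, laid it in along the slope with terminals up, then gripped the cover's ridge and slid it across until it stopped hard at about 20 N.

**Battery, measured before closing:** its top was 18.1 mm above the pocket floor. Its centre was within about 1 mm of the pocket's centre across the slope and along it.

**Cover, measured after letting go:** its edges and the tab's tip put it within about 0.5 mm of shut, and the tab looked flat with a depth slope of about −0.05 rad. The gripper stood clear with no force on it.

**Checks that disagreed or were incomplete:**
- **Bay position:** the ledge and the pocket edges differed by about 2.5 mm in y, so I used the pocket edges and the radio's ends. The top camera and the arm differed by another 1.6 mm, which I corrected for.
- **Tab click:** I did not see the snap itself. I infer it from the hard stop and from the cover staying near 0 after release.
- **Bystanders:** the black box, sharpener and pen had not moved. The arm hid the pot and part of the eraser in the last picture. The light blue carton I did not check at all.

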